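# Draw out the kiln prop and chock the rolled vase

## Robot

A 7-joint arm with a two-finger parallel gripper is mounted at the origin on the work surface. World frame = base frame: x ahead of the robot, y to its left, z up, the work surface at z = 0. Lengths are in m, angles in rad, forces in N, time in s.
With the tool pointing down it reaches from about 0.4 to 0.85 m from the base axis. Payload 10.4 kg.
Tool frame: the origin (TCP) lies on the centre line of the jaws, within the pads' length; the fingertips stand 14 mm ahead of it and the grasp point (between the pads) lies 5 mm behind it (tip_reach is the z of the fingertips in the tool frame, in m); z points along the fingers, x is the direction in which the jaws open and shut, and the axes are right-handed (so a half turn about z gives the same grasp; the last joint's range is limited). The gripper opens to 87 mm and grips with 3 to 60 N. Pads are 19 mm wide; open, the fingers measure 117 mm over their backs; the gripper's body (75 mm by 190 mm) begins 51 mm behind the grasp point.
Start: joints at [1.265, 0.332, -0.065, 1.46, 0.022, 1.35, -0.088], TCP at [0.174, -0.6, 0.237] pointing down, gripper open.
Joint ranges: [-2.6, 2.6], [-0.5, 2.12], [-1.47, 1.34], [0.16, 2.42], [-1.27, 4.41], [0.06, 2.06], [-2.6, 2.6]. Speed limits (rad/s): [2.22, 2.22, 2.79, 2.79, 3.14, 3.14, 3.14].

## Interface

Orientations are given as a unit quaternion [x, y, z, w].
In Python, from bench import * gives the robot as it stands.
- The arm moves only by the tool carry_out, never from a script. Its argument "rows" is a list of rows, each a list of 5 numbers: the closure, from -1 (fully open) to 1 (shut), so that 0 is half open, then the shift along the tool's x, y, z in units of 30 mm (1.0 is 30 mm), then the turn about the tool's z in units of 5 degrees (1.0 is 5 degrees). In form: [[jaw, x, y, z, turn], ...]. A call has 1 to 20 rows; each row shifts and turns the pose as measured when the row begins, along the tool's axes as they then stand; what a row does not reach is not made up. A row lasts 1/12 s, in which the tool goes at most 41.7 mm and 7.16 degrees, less where a joint would pass 70% of its speed; a pose out of reach is approached as far as the arm can. A call is refused whole if a number of a shift passes 1 or a number of a turn 1, either way. A call with a gripper value outside its range is refused whole. The fingers move at their own pace and stop on an object; "force" is the grip in N (left out, the last holds). Time passes only in rows, so rows that do not move let the fingers close. It gives the time, the measured TCP pose, the force and the opening at its end, in the units of the state.
- read_state(): the state, without advancing time (a new reading comes with each control period).
- camera(name): name is "scene" or "top"; returns the picture (480x640x3 uint8, blue, green, red); there is no depth.
- camera_info(name): a dict with "fx", "fy", "cx", "cy" (pixels), "extrinsics" (4x4, takes a point from camera to world coordinates). Camera axes: x right, y down, z forward; pixel columns grow to the right and rows downward; lengths in m; the calibration is good to about 2 mm. A picture is of the moment at which its call begins. camera_info takes no time and is no camera call.
- close_job(): hands the job in, once; it reports no verdict.
Trained networks look in the newest picture that a camera, given by its name, has taken for a name from the list of things; names that differ only in an ending like _2 or _b are one class to them, and where a whole thing is asked for, a point or a joint stands for the part that bears it (a point fixed in the world has none). Each returns a list of dicts, best first, with "conf" (0 to 1); they miss things now and then, are a little off and sometimes report something else, mostly with a low value. They report only what shows in the picture. A call takes as long as a camera call. They do not tell look-alikes from the thing itself.
- recognise(query, camera): "box" ([centre column, centre row, width, height] in pixels, round what is visible of it).
- silhouettes(query, camera): "mask" (480x640 bool, what is visible of it) and "box" ([centre column, centre row, width, height] in pixels, round what is visible of it).
- pinpoint(query, camera): "xy" ([column, row] in pixels: a listed point, or the origin of a listed thing).
The state is a dict: "time": time; "joint_positions": joint angles; "joint_vel": joint speeds; "joint_torque": joint torques, N m; "ee_pos": TCP position; "eef_rot": TCP orientation; "ft_force": force on the tool from outside, world axes, zero at the start; "torque": the same for the moment, N m; "width": finger opening in m.
Only numpy, scipy, OpenCV 4.12 (cv2) and the standard library are available. Lean on these libraries where they do the work, as an engineer would, in place of code of your own. Each camera call takes 0.05 s, during which the arm holds its last target. There are 200 camera calls.

## Task

A kiln prop (a short square clay bar) has been dropped under the low slatted drying rack: first reach in with the flat wooden hook, drag the prop out in front of the rack, and lay the hook flat on the table again. Then gently roll the cylindrical vase lying on the mat, without lifting it, until its pierced panel faces straight up, and leave the prop on the mat as a chock lying lengthwise along the middle of the vase, snug against its side that faces the rack. Leave the other pottery and the brush where they are.

Things in the scene. Friction and masses are not known exactly. Their poses are not given: they have to be found in the camera images.
- vase_panel (a point): Centre of the clay vase (0.3-0.55 kg), a cylinder 150 mm long lying on the mat. x: its axis; z: out through the middle of its pierced panel; panel up, y is the rack side. It rolls on 16 mm wide end rims, radius 32; between them 58 mm diameter. Panel: raised plate 40 (along x) x 34 mm, nine slots, mid-length, face 30.5 from the axis; starts facing the rack, 0.7-1.5 rad from up. Breaks above 40 N.
- mat: Fixed black rubber mat, 3 mm thick, 220 mm long along its z axis (level, parallel to the vase's axis at the start), 300 mm wide along its y axis (level, towards the rack side). Origin: middle of its underside, on the table. The vase rolls on it without slipping (32 mm per radian); let go at 0.1 m/s it coasts about 15 mm.
- prop_center (a point): Centre of the kiln prop, a loose square bar of buff fired clay 56 x 24 x 24 mm, 70 g, long axis x. At the start it lies on the table under the rack, seen between the slats, its x axis within 0.5 rad of the rack's x axis.
- rack_front (a point): Point on the table below the middle of the front edge (nearest the robot) of the fixed slatted wooden rack. x points straight into the rack, y left, z up. Rack 180 mm deep (x), 260 mm wide (y), 56 mm high, 42 mm clear below, three slats in front and a board behind; its only legs, 24 (x) x 16 (y) mm, are at the four corners, so the front is open over 228 mm.
- hook_grip (a point): Centre of the handle of the flat wooden hook (100 g), 20 mm above its underside. Handle: dark upright block 50 (x) x 22 (y) x 40 mm high. A strip 20 mm wide, 6 mm thick, runs from it along +x on the table to a cross wing, 6 mm thick, that covers x 158 to 172 mm and y -10 to +60 mm in this frame.
- jar_a: small unglazed jar, 64 mm wide, 85 mm tall, standing on the back of the rack; a bystander, origin at its underside
- jar_b: smaller unglazed jar, 52 mm wide, 65 mm tall, standing on the back of the rack; a bystander, origin at its underside
- tall_vase: unglazed long-necked vase, 84 mm wide, 210 mm tall, standing beyond the mat and rack; a bystander, origin at its underside
- bowl: unglazed bowl, 110 mm across, 50 mm tall, beyond the mat; a bystander, origin at its underside
- pot: unglazed pot, 90 mm wide, 100 mm tall, to the right of the mat; a bystander, origin at its underside
- brush: brush lying on the table to the left, in front of the rack; a bystander
- jar_c: small unglazed jar, 60 mm wide, 75 mm tall, standing between mat and rack; a bystander, origin at its underside
Mind the look-alikes: they are no part of the job. Leave any turquoise or yellow look-alike of the part that bears vase_panel alone.

How it is judged:
By the outcome, as a careful person would: the job done as asked, in the order asked, and still so for the second after the job is handed in, with the robot touching nothing.
It also fails if it takes over 72 s, if anything falls off the work surface, if the arm or the gripper's body presses on something with over 40 N, if the wrist force passes 120 N, or if a joint passes its speed limit or range.

## Working session

There is one attempt and no reset: what is moved stays moved. The work goes in short steps, Python scripts to look and compute and a tool call to move; the robot and the scene stay as the last step left them, time stands still between calls to the robot, and variables do not carry over. Pictures are saved under pics/ and viewed, about 8 in all and at most 12, crops included, and the job is handed in when it is done.

Besides the shell and the picture viewer there is one more tool, called after ">>>" as name(argument=value, ...) on one line, values as JSON. carry_out: Moves the arm, as the interface text tells. Its arguments: {"type":"object","properties":{"rows":{"type":"array","items":{"type":"array","items":{"type":"number"}}},"force":{"type":"number"}},"required":["rows"]}

```bash
mkdir -p pics; ls; python3 - <<'E'
from bench import *
import cv2,numpy as np
s=read_state();print(s['time'],s['ee_pos'],s['eef_rot'],s['width'],s['ft_force'])
for c in("scene","top"):
    im=camera(c);cv2.imwrite(f"pics/{c}0.png",im);i=camera_info(c);print(c,i['fx'],i['fy'],i['cx'],i['cy'],np.round(i['extrinsics'],4).tolist())
    for q in["vase_panel","prop_center","rack_front","hook_grip","mat","jar_c","pot"]:
        print(q,[(round(d['conf'],2),np.round(d['xy']).tolist()) for d in pinpoint(q,c)][:3])
E
```

```text
pics
0.0 [ 0.17430412 -0.59981337  0.23576414] [ 7.99715373e-01 -6.00378898e-01 -5.86052120e-04 -3.97691199e-04] 0.08700645134995413 [-0.03730431  0.3837193   0.18475366]
scene 458.49499752102906 458.49499752102906 311.4812051663404 234.3341639464496 [[-0.5419, 0.6827, -0.4902, 1.0424], [0.8403, 0.4284, -0.3323, 0.3093], [-0.0169, -0.5919, -0.8058, 0.8804], [0.0, 0.0, 0.0, 1.0]]
vase_panel [(0.9, [131.0, 217.0]), (0.83, [237.0, 131.0]), (0.71, [310.0, 150.0])]
prop_center [(0.62, [419.0, 364.0])]
rack_front []
hook_grip [(0.9, [385.0, 238.0])]
mat [(0.87, [262.0, 238.0])]
jar_c [(0.91, [419.0, 392.0]), (0.85, [363.0, 360.0]), (0.66, [308.0, 299.0])]
pot [(0.63, [182.0, 170.0])]
top 465.84916699365635 465.84916699365635 321.573194109378 238.99903582341568 [[0.0253, -0.9812, 0.1912, 0.3305], [-0.9996, -0.0229, 0.0148, -0.0463], [-0.0102, -0.1915, -0.9814, 1.2651], [0.0, 0.0, 0.0, 1.0]]
vase_panel [(0.87, [475.0, 193.0]), (0.73, [206.0, 206.0]), (0.71, [350.0, 231.0])]
prop_center [(0.44, [207.0, 207.0])]
rack_front []
hook_grip [(0.74, [273.0, 290.0])]
mat [(0.61, [367.0, 243.0])]
jar_c [(0.88, [196.0, 175.0]), (0.86, [236.0, 178.0]), (0.81, [306.0, 208.0])]
pot [(0.97, [483.0, 265.0])]
```

View pics/top0.png

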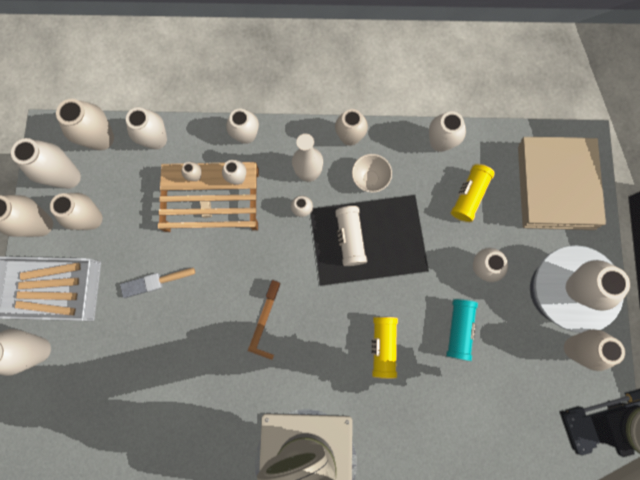

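View pics/scene0.png

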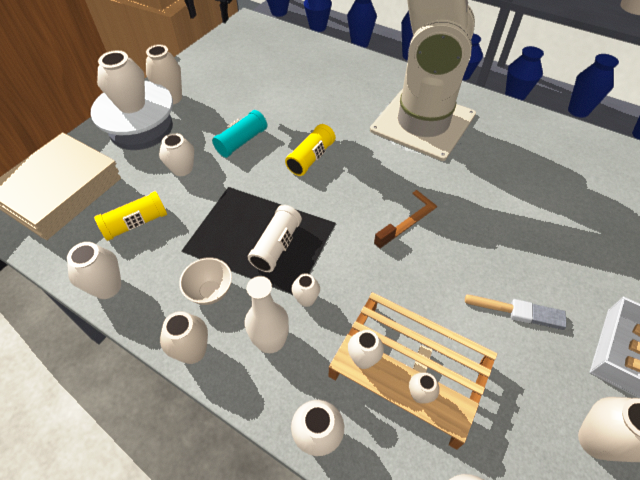

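Top view: hook at (273,290) with its wing toward the robot (260,352), rack at (160–257, 163–230), prop glimpsed at (206,206) between the slats, and white vase on the mat at (350,235). Next I measure.

```bash
cat > h.py <<'E'
from bench import *
import cv2,numpy as np
def ray(c,p):
    i=camera_info(c);E=np.array(i['extrinsics']);d=E[:3,:3]@np.array([(p[0]-i['cx'])/i['fx'],(p[1]-i['cy'])/i['fy'],1]);return E[:3,3],d
def at(c,p,z):
    o,d=ray(c,p);return o+d*(z-o[2])/d[2]
def px(c,P):
    i=camera_info(c);E=np.array(i['extrinsics']);q=E[:3,:3].T@(np.array(P)-E[:3,3]);return np.array([i['fx']*q[0]/q[2]+i['cx'],i['fy']*q[1]/q[2]+i['cy']])
def crop(c,im,x0,y0,w,h,k,name):
    cv2.imwrite(name,cv2.resize(im[y0:y0+h,x0:x0+w],None,fx=k,fy=k,interpolation=cv2.INTER_CUBIC))
E
python3 - <<'E'
from h import *
np.set_printoptions(precision=4,suppress=True)
t=cv2.imread('pics/top0.png');s=cv2.imread('pics/scene0.png')
A=cv2.resize(t[155:365,150:270],None,fx=2.85,fy=2.85,interpolation=2)
B=cv2.resize(s[290:450,325:505],None,fx=2.5,fy=2.5,interpolation=2)
C=np.zeros((600,800,3),np.uint8);C[:598,:342]=A[:598];C[:400,345:795]=B
D=cv2.resize(t[195:280,305:365],None,fx=2.3,fy=2.3,interpolation=2);C[402:402+195,345:345+138]=D
D=cv2.resize(s[200:275,240:310],None,fx=2.6,fy=2.6,interpolation=2);C[402:402+195,490:490+182]=D
cv2.imwrite('pics/c1.png',C)
for q in["vase_panel","prop_center","hook_grip"]:
  for c in("top","scene"):
    m=[d for d in silhouettes(q,c)]
    for d in m[:4]:
      r=cv2.minAreaRect(np.argwhere(d['mask'])[:,::-1].astype(np.float32));print(q,c,round(d['conf'],2),np.round(d['box'],1),[np.round(x,1) for x in r])
print('hook',at('top',(273,290),.02),at('scene',(385,238),.02))
print('prop',at('top',(206.5,206.5),.024),at('scene',(419,364),.024))
for p in [(161,229),(257,228),(160,164),(256,166)]:print('rack',at('top',p,.056))
for p in [(311,209),(416,196),(427,270),(320,284)]:print('mat',at('top',p,.003))
E
```

```text
vase_panel top 0.91 [473.1 192.4  43.1  52.5] [array([471.5, 192. ]), array([25.1, 60.4]), np.float64(24.3)]
vase_panel top 0.76 [460.2 330.4  29.5  65.9] [array([462.2, 328.9]), array([26.8, 61.8]), np.float64(7.0)]
vase_panel top 0.68 [349.6 234.3  24.2  63.8] [array([349.8, 235.2]), array([58.8, 23.8]), np.float64(82.0)]
vase_panel top 0.66 [385.  348.5  29.3  65.6] [array([383.8, 347. ]), array([25.6, 62. ]), np.float64(1.1)]
vase_panel scene 0.72 [274.1 240.1  57.9  69.2] [array([275.4, 238.4]), array([29.3, 70.2]), np.float64(31.7)]
vase_panel scene 0.7 [309.4 150.5  47.2  51. ] [array([310. , 149.1]), array([25.7, 59.6]), np.float64(43.2)]
vase_panel scene 0.67 [240.  132.9  53.4  49.8] [array([238.9, 132.7]), array([24.9, 57. ]), np.float64(52.9)]
vase_panel scene 0.66 [131.2 216.6  70.8  48.9] [array([130.2, 215.1]), array([27.2, 68.8]), np.float64(65.2)]
prop_center scene 0.54 [424.4 360.1  23.1  30.7] [array([422.3, 359.2]), array([14. , 26.4]), np.float64(16.4)]
hook_grip top 0.8 [265.7 318.6  31.6  79.4] [array([263.8, 317.6]), array([25.1, 79.1]), np.float64(6.3)]
hook_grip scene 0.8 [405.3 219.4  61.   52.9] [array([402.5, 222. ]), array([26.2, 71.4]), np.float64(45.0)]
hook_grip scene 0.49 [307.8 293.1  32.5  28.9] [array([305.5, 290. ]), array([29. , 27.6]), np.float64(45.0)]
hook [0.4313 0.0987 0.02  ] [0.4377 0.1039 0.02  ]
prop [0.6562 0.2922 0.024 ] [0.6707 0.2969 0.024 ]
rack [0.5832 0.4006 0.056 ]
rack [0.5918 0.1445 0.056 ]
rack [0.765 0.42  0.056]
rack [0.765  0.1562 0.056 ]
mat [0.6611 0.0045 0.003 ]
mat [ 0.7054 -0.2889  0.003 ]
mat [ 0.4972 -0.316   0.003 ]
mat [ 0.452  -0.0261  0.003 ]
```

View pics/c1.png

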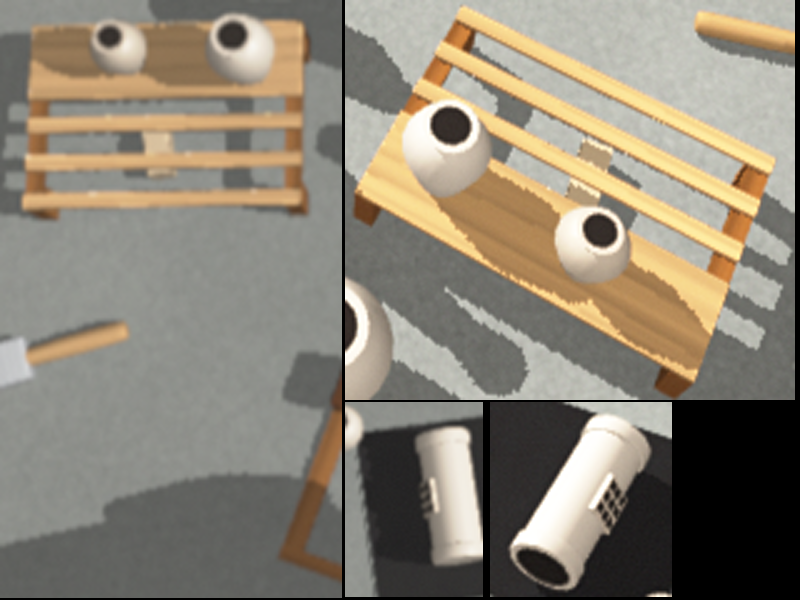

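```bash
cat >> h.py <<'E'
from scipy.optimize import minimize
np.set_printoptions(precision=4,suppress=True)
def box(x0,x1,y0,y1,z0,z1): return np.array([[x,y,z] for x in(x0,x1) for y in(y0,y1) for z in(z0,z1)])
HOOK=[box(-.025,.025,-.011,.011,0,.04),box(0,.16,-.01,.01,0,.006),box(.158,.172,-.01,.06,0,.006)]
PROP=[box(-.028,.028,-.012,.012,0,.024)]
_a=np.linspace(0,2*np.pi,24,endpoint=False)
VASE=[np.array([[x,r*np.cos(t),.035+r*np.sin(t)] for x in(a,b) for t in _a]) for a,b,r in((-.075,-.059,.032),(.059,.075,.032),(-.06,.06,.029))]
def place(B,p):
    c,s=np.cos(p[2]),np.sin(p[2]);return B@np.array([[c,s,0],[-s,c,0],[0,0,1]])+[p[0],p[1],p[3] if len(p)>3 else 0]
S=4
def draw(c,parts,p):
    m=np.zeros((480*S,640*S),np.uint8)
    for B in parts:
        q=np.array([px(c,P) for P in place(B,p)]);cv2.fillConvexPoly(m,cv2.convexHull(np.round((q+.5)*S).astype(np.int32)),1)
    return cv2.resize(m.astype(np.float32),(640,480),interpolation=cv2.INTER_AREA)
def fit(parts,masks,p0):
    def f(p): return sum(1-np.minimum(a:=draw(c,parts,p),m).sum()/np.maximum(a,m).sum() for c,m in masks.items())
    sx=np.array([p0]+[np.array(p0)+d for d in np.diag([.01,.01,.15])])
    r=minimize(f,p0,method='Nelder-Mead',options=dict(initial_simplex=sx,maxfev=120,xatol=2e-4,fatol=1e-4));return r.x,r.fun
def mask(q,c,near):
    ds=[d for d in silhouettes(q,c) if np.hypot(d['box'][0]-near[0],d['box'][1]-near[1])<25]
    return ds[0]['mask'].astype(np.float32) if ds else None
E
python3 - <<'E'
from h import *
mt,ms=None,None
t=camera('top');s=camera('scene')
H={'top':mask('hook_grip','top',(265,318)),'scene':mask('hook_grip','scene',(405,219))}
for k in (['top'],['scene'],['top','scene']):
    print('hook',k,fit(HOOK,{c:H[c] for c in k},[.435,.1,2.8]))
V={'top':mask('vase_panel','top',(350,234)),'scene':mask('vase_panel','scene',(274,240))}
for k in (['top'],['scene'],['top','scene']):
    v=fit(VASE,{c:V[c] for c in k},[.573,-.08,0.1]);print('vase',k,v)
v=v[0]
# panel: dark pixels inside scene vase mask, around middle
for c,im in(('scene',s),('top',t)):
    for a in np.arange(0.5,1.7,.2):
        print(c,round(a,1),px(c,place(np.array([[0,.0305*np.sin(a),.035+.0305*np.cos(a)]]),v)[0]))
for a,b in(((158.1,227.6),(256,226.2)),((161.6,164.8),(256,162.7))):
    A=at('top',a,.056);B=at('top',b,.056);print('rack',A,B,(A+B)/2,np.linalg.norm(A-B),np.arctan2(*(A-B)[:2]))
# scene corners of rack top: front slat front edge
A=at('scene',(325+(463-345)/2.5,290+8/2.5),.056);B=at('scene',(325+(774-345)/2.5,290+160/2.5),.056);print('rack scene front',A,B,np.linalg.norm(A-B))
print('prop near bottom(top cam)',at('top',(206.3,216.4),0),'L/R',at('top',(200.9,200),.024),at('top',(210.7,200),.024))
f=lambda u,v:(325+(u-345)/2.5,290+v/2.5)
for u,v in((583,150),(612,160),(567,195),(597,205)):print('prop scene',at('scene',f(u,v),.024))
E
```

```text
hook ['top'] (array([0.4338, 0.0996, 2.8202]), np.float64(0.0974726676940918))Traceback (most recent call last):
  File "<stdin>", line 6, in <module>
  File "h.py", line 29, in fit
    r=minimize(f,p0,method='Nelder-Mead',options=dict(initial_simplex=sx,maxfev=120,xatol=2e-4,fatol=1e-4));return r.x,r.fun
    res = _minimize_neldermead(fun, x0, args, callback, bounds=bounds,
                               **options)
    fsim[j] = func(sim[j])
              ~~~~^^^^^^^^
    fx = function(np.copy(x), *(wrapper_args + args))
  File "h.py", line 27, in f
    def f(p): return sum(1-np.minimum(a:=draw(c,parts,p),m).sum()/np.maximum(a,m).sum() for c,m in masks.items())
                     ~~~^^^^^^^^^^^^^^^^^^^^^^^^^^^^^^^^^^^^^^^^^^^^^^^^^^^^^^^^^^^^^^^^^^^^^^^^^^^^^^^^^^^^^^^^^
  File "h.py", line 27, in <genexpr>
    def f(p): return sum(1-np.minimum(a:=draw(c,parts,p),m).sum()/np.maximum(a,m).sum() for c,m in masks.items())
                                         ~~~~^^^^^^^^^^^
  File "h.py", line 24, in draw
    q=np.array([px(c,P) for P in place(B,p)]);cv2.fillConvexPoly(m,cv2.convexHull(np.round((q+.5)*S).astype(np.int32)),1)
                ~~^^^^^
  File "h.py", line 8, in px
    i=camera_info(c);E=np.array(i['extrinsics']);q=E[:3,:3].T@(np.array(P)-E[:3,3]);return np.array([i['fx']*q[0]/q[2]+i['cx'],i['fy']*q[1]/q[2]+i['cy']])
ValueError: time passes only in moves, steps and waits
```

```bash
sed -i 's/^import cv2,numpy as np/import cv2,numpy as np,functools\ncamera_info=functools.lru_cache(None)(camera_info)/' h.py
sed -i 's/^    if ds else None//; s/    return ds\[0\].*/    return ds[0]["mask"].astype(np.float32) if ds else None/' h.py
sed -i 's/sum(1-np.minimum(\(.*\)) for c,m in masks.items())/sum(1-np.minimum(\1) for c,m in masks.items() if m is not None)/' h.py
cat > m.py <<'E'
from h import *
t=camera('top');s=camera('scene')
H={'top':mask('hook_grip','top',(265,318)),'scene':mask('hook_grip','scene',(405,219))}
for k in (['top'],['scene'],['top','scene']):
    print('hook',k,fit(HOOK,{c:H[c] for c in k},[.435,.1,2.8]))
V={'top':mask('vase_panel','top',(350,234)),'scene':mask('vase_panel','scene',(274,240))}
for k in (['top'],['scene'],['top','scene']):
    v=fit(VASE,{c:V[c] for c in k},[.573,-.08,0.1]);print('vase',k,v)
v=v[0]
for c,im in(('scene',s),('top',t)):
    for a in np.arange(0.5,1.7,.2):
        print(c,round(a,1),px(c,place(np.array([[0,.0305*np.sin(a),.035+.0305*np.cos(a)]]),v)[0]))
for a,b in(((158.1,227.6),(256,226.2)),((161.6,164.8),(256,162.7))):
    A=at('top',a,.056);B=at('top',b,.056);print('rack',A,B,(A+B)/2,np.linalg.norm(A-B),np.arctan2(*(A-B)[:2]))
A=at('scene',(325+(463-345)/2.5,290+8/2.5),.056);B=at('scene',(325+(774-345)/2.5,290+160/2.5),.056);print('rack scene front',A,B,np.linalg.norm(A-B))
print('prop near bottom(top cam)',at('top',(206.3,216.4),0),'L/R',at('top',(200.9,200),.024),at('top',(210.7,200),.024))
f=lambda u,v:(325+(u-345)/2.5,290+v/2.5)
for u,v in((583,150),(612,160),(567,195),(597,205)):print('prop scene',at('scene',f(u,v),.024))
E
python3 m.py
```

```text
hook ['top'] (array([0.4342, 0.1001, 2.835 ]), np.float64(0.10283488035202026))
hook ['scene'] (array([0.4321, 0.0996, 2.8232]), np.float64(0.0840524435043335))
hook ['top', 'scene'] (array([0.4329, 0.1006, 2.8383]), np.float64(0.19127964973449707))
vase ['top'] (array([ 0.5811, -0.1066,  0.1636]), np.float64(0.07761901617050171))
vase ['scene'] (array([ 0.5791, -0.1048,  0.1555]), np.float64(0.055390357971191406))
vase ['top', 'scene'] (array([ 0.5803, -0.1052,  0.1587]), np.float64(0.15363574028015137))
scene 0.5 [279.7165 232.5823]
scene 0.7 [281.854  234.2088]
scene 0.9 [283.6967 235.9652]
scene 1.1 [285.1686 237.776 ]
scene 1.3 [286.2116 239.565 ]
scene 1.5 [286.7873 241.2581]
top 0.5 [345.4829 234.6605]
top 0.7 [343.5471 235.1732]
top 0.9 [341.903  235.7137]
top 1.1 [340.6161 236.2592]
top 1.3 [339.7352 236.7871]
top 1.5 [339.291  237.2762]
rack [0.5868 0.4087 0.056 ] [0.5966 0.1474 0.056 ] [0.5917 0.2781 0.056 ] 0.2614227387016665 -0.03764514931799014
rack [0.7628 0.4154 0.056 ] [0.7744 0.1567 0.056 ] [0.7686 0.2861 0.056 ] 0.2589030235430258 -0.044905764410052805
rack scene front [0.6002 0.1545 0.056 ] [0.59   0.4105 0.056 ] 0.2562649123778914
prop near bottom(top cam) [0.6339 0.2973 0.    ] L/R [0.6744 0.3091 0.024 ] [0.675  0.2819 0.024 ]
prop scene [0.6439 0.287  0.024 ]
prop scene [0.6393 0.3093 0.024 ]
prop scene [0.6832 0.2919 0.024 ]
prop scene [0.6781 0.3144 0.024 ]
```

>>> carry_out(rows=[[-1,-0.5,-1,0,0],[-1,-0.5,-1,0,0],[-1,-0.5,-1,0,0],[-1,-0.5,-1,0,0],[-1,-0.5,-1,0,0],[-1,-0.5,-1,0,0],[-1,-0.5,-1,0,0],[-1,-0.5,-1,0,0],[-1,-0.5,-1,0,0],[-1,-0.5,-1,0,0],[-1,-1,-0.3,0.3,0],[-1,-1,-0.3,0.3,0],[-1,-1,-0.3,0.3,0],[-1,-1,-0.3,0.3,0],[-1,-1,-0.3,0.3,0],[-1,-1,-0.3,0.3,0],[-1,-1,-0.3,0.3,0],[-1,-1,-0.3,0.3,0],[-1,-1,-0.3,0.3,0],[-1,-1,-0.3,0.3,0]])

```text
time: 3.27
ee_pos: [0.4354, -0.0429, 0.1429]
eef_rot: [0.796, -0.606, 0.005, 0.002]
ft_force: [0.3, 0.8, 0.3]
width: 0.0869
```

>>> carry_out(rows=[[-1,0,0,0,-1],[-1,0,0,0,-1],[-1,0,0,0,-1],[-1,0,0,0,-1],[-1,0,0,0,-1],[-1,0,0,0,-1],[-1,0,0,0,-1],[-1,0,0,0,-1],[-1,0,0,0,-1],[-1,0,0,0,-1],[-1,0,0,0,-1],[-1,0,0,0,-1],[-1,0,0,0,-1],[-1,0,0,0,-1],[-1,0,0,0,-1],[-1,0,0,0,-1],[-1,0,0,0,-1],[-1,0,0,0,-1],[-1,0,0,0,-1],[-1,0,0,0,-1]])

```text
time: 4.93
ee_pos: [0.4355, -0.0336, 0.1442]
eef_rot: [0.964, 0.266, 0.004, 0.007]
ft_force: [-0.4, 0.4, 0.5]
width: 0.0867
```

```bash
cat > go.py <<'E'
# usage: go.py x y z yaw_deg : prints deltas in tool units (turn first, then shift in the turned frame)
import sys,numpy as np
from bench import *
from scipy.spatial.transform import Rotation as R
np.set_printoptions(precision=3,suppress=True)
s=read_state();r=R.from_quat(s['eef_rot']).as_matrix();th=np.degrees(np.arctan2(r[1,0],r[0,0]))
print('t',round(s['time'],2),'pos',s['ee_pos'],'yaw',round(th,2),'tilt',r[:,2],'w',s['width'],'F',s['ft_force'],'j7',s['joint_positions'][6])
for k in range(1,len(sys.argv),4):
    x,y,z,a=map(float,sys.argv[k:k+4]);d=np.array([x,y,z])-s['ee_pos'];rr=R.from_euler('z',a-th,degrees=True).as_matrix()@r
    print('turn',(-(a-th)/5).round(2),'shift before turn',r.T@d/.03,'after turn',rr.T@d/.03)
E
python3 go.py .433 .1 .1 72.3
```

```text
t 4.93 pos [ 0.436 -0.034  0.144] yaw 30.89 tilt [ 0.011 -0.011 -1.   ] w 0.08667060774389188 F [-0.41   0.412  0.471] j7 0.4936683412047841
turn -8.28 shift before turn [ 2.208 -3.888  1.424] after turn [ 4.212 -1.457  1.468]
```

>>> carry_out(rows=[[-1,0,0,0,-1],[-1,0,0,0,-1],[-1,0,0,0,-1],[-1,0,0,0,-1],[-1,0,0,0,-1],[-1,0,0,0,-1],[-1,0,0,0,-1],[-1,0,0,0,-1],[-1,0.8,-0.3,0.3,0],[-1,0.8,-0.3,0.3,0],[-1,0.8,-0.3,0.3,0],[-1,0.8,-0.3,0.3,0],[-1,0.8,-0.3,0.3,0],[-1,0,0,0,0]])

```text
time: 6.1
ee_pos: [0.4298, 0.0965, 0.099]
eef_rot: [0.803, 0.596, 0.004, 0.011]
ft_force: [-0.4, -0.1, 0.4]
width: 0.0873
```

```bash
python3 go.py .433 .1 .021 72.3
```

```text
t 6.1 pos [0.43  0.097 0.099] yaw 73.1 tilt [ 0.02  -0.014 -1.   ] w 0.08726899768083594 F [-0.374 -0.084  0.441] j7 0.8567584032784246
turn 0.16 shift before turn [0.16  0.009 2.599] after turn [0.161 0.007 2.599]
```

>>> carry_out(rows=[[-1,0.16,0,0.6,0.16],[-1,0,0,0.6,0],[-1,0,0,0.6,0],[-1,0,0,0.5,0],[-1,0,0,0.25,0],[-1,0,0,0,0],[1,0,0,0,0],[1,0,0,0,0],[1,0,0,0,0],[1,0,0,0,0],[1,0,0,0,0],[1,0,0,0,0],[1,0,0,0,0],[1,0,0,0,0]], force=35)

```text
time: 7.27
ee_pos: [0.4371, 0.1013, 0.025]
eef_rot: [0.807, 0.591, 0.008, 0.014]
ft_force: [-0.2, 0.7, 0.4]
width: 0.0415
```

```bash
python3 go.py .4 .19 .1 -87.7
```

```text
t 7.27 pos [0.437 0.101 0.025] yaw 72.42 tilt [ 0.03  -0.014 -0.999] w 0.041468049739878374 F [-0.227  0.713  0.373] j7 0.7064720942480425
turn 32.02 shift before turn [ 2.435 -1.987 -2.577] after turn [-3.013  1.196 -2.451]
```

>>> carry_out(rows=[[1,0,0,0,0],[1,0,0,0,0],[1,0,0,0,0],[1,0,0,0,0],[1,0,0,0,0],[1,0,0,0,0]])

```text
time: 7.77
ee_pos: [0.4371, 0.1013, 0.0251]
eef_rot: [0.807, 0.591, 0.008, 0.014]
ft_force: [-0.6, -0.0, 0.9]
width: 0.0217
```

```bash
python3 go.py .433 .1 .1 72.3
```

```text
t 7.77 pos [0.437 0.101 0.025] yaw 72.43 tilt [ 0.03  -0.014 -0.999] w 0.02166356937718495 F [-0.556 -0.027  0.906] j7 0.7065788494911602
turn 0.03 shift before turn [-0.092 -0.037 -2.499] after turn [-0.093 -0.037 -2.499]
```

>>> carry_out(rows=[[1,0,0,-0.8,0],[1,0,0,-0.8,0],[1,0,0,-0.8,0],[1,0,0,0,1],[1,0,0,0,1],[1,0,0,0,1],[1,0,0,0,1],[1,0,0,0,1],[1,0,0,0,1],[1,0,0,0,1],[1,0,0,0,1],[1,0,0,0,1],[1,0,0,0,1],[1,0,0,0,1],[1,0,0,0,1],[1,0,0,0,1],[1,0,0,0,1],[1,0,0,0,1],[1,0,0,0,1]])

```text
time: 9.35
ee_pos: [0.4308, 0.1022, 0.0975]
eef_rot: [0.995, -0.097, 0.012, 0.006]
ft_force: [0.4, 0.9, -2.0]
width: 0.0218
```

>>> carry_out(rows=[[1,0,0,0,1],[1,0,0,0,1],[1,0,0,0,1],[1,0,0,0,1],[1,0,0,0,1],[1,0,0,0,1],[1,0,0,0,1],[1,0,0,0,1],[1,0,0,0,1],[1,0,0,0,1],[1,0,0,0,1],[1,0,0,0,1],[1,0,0,0,1],[1,0,0,0,0]])

```text
time: 10.52
ee_pos: [0.427, 0.1021, 0.0944]
eef_rot: [0.768, -0.641, 0.011, 0.001]
ft_force: [0.5, 0.4, -1.7]
width: 0.0221
```

```bash
python3 go.py .395 .19 .06 -87.7
```

```text
t 10.52 pos [0.427 0.102 0.094] yaw -79.7 tilt [ 0.015 -0.015 -1.   ] w 0.0221415007800842 F [ 0.538  0.387 -1.713] j7 -1.808604694077326
turn 1.6 shift before turn [-3.095  0.54   1.084] after turn [-2.992  0.963  1.08 ]
```

Finish the turn, move to the pre-insert pose, and look.

>>> carry_out(rows=[[1,0,0,0,0.9],[1,0,0,0,0.9],[1,-0.75,0.25,0,0],[1,-0.75,0.25,0,0],[1,-0.75,0.25,0.2,0],[1,-0.75,0.25,0.4,0],[1,0,0,0.4,0],[1,0,0,0,0]])

```text
time: 11.18
ee_pos: [0.3936, 0.1937, 0.0613]
eef_rot: [0.72, -0.694, 0.011, 0.0]
ft_force: [0.7, -1.1, -1.8]
width: 0.0216
```

```bash
python3 go.py .395 .19 .03 -87.7; python3 - <<'E'
from h import *
t=camera('top');s=camera('scene')
C=np.zeros((600,800,3),np.uint8)
A=cv2.resize(t[155:355,150:290],None,fx=2.85,fy=2.85,interpolation=2);C[:570,:399]=A
B=cv2.resize(s[200:430,325:515],None,fx=2.1,fy=2.1,interpolation=2);C[:483,400:799]=B
cv2.imwrite('pics/c2.png',C)
for c in('top','scene'):
  for d in silhouettes('hook_grip',c)[:2]: print(c,d['conf'],d['box'])
  print([ (d['conf'],d['xy']) for d in pinpoint('hook_grip',c)][:2])
E
```

```text
t 11.18 pos [0.394 0.194 0.061] yaw -87.9 tilt [ 0.016 -0.015 -1.   ] w 0.02158121394576493 F [ 0.687 -1.072 -1.826] j7 -2.2332965321503333
turn -0.04 shift before turn [ 0.108 -0.027  1.045] after turn [ 0.109 -0.027  1.045]
top 0.83 [228.2, 261.7, 24.5, 50.2]
[]
scene 0.81 [416.9, 267.9, 41.7, 86.6]
scene 0.52 [413.1, 370.0, 163.7, 150.4]
[(0.79, [433.9, 235.3])]
```

View pics/c2.png

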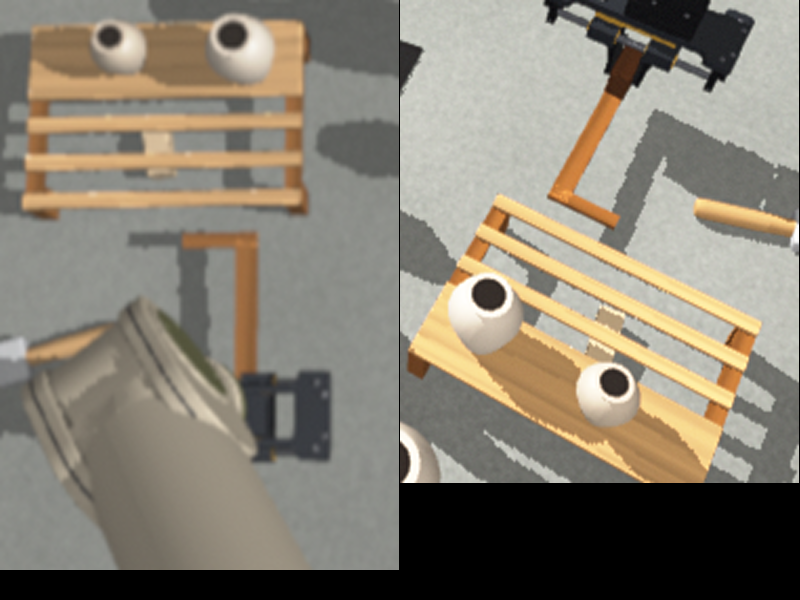

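```bash
python3 - <<'E'
from h import *
def tri(a,b):
    o1,d1=ray('top',a);o2,d2=ray('scene',b);k=np.linalg.lstsq(np.c_[d1,-d2],o2-o1,rcond=None)[0];p,q=o1+d1*k[0],o2+d2*k[1];return (p+q)/2,np.linalg.norm(p-q)
T=lambda u,v:(150+u/2.85,155+v/2.85); Q=lambda u,v:(325+(u-400)/2.1,200+v/2.1)
print('outer corner',tri(T(258,234),Q(548,196)))
print('tip outer',tri(T(182,236),Q(613,227)))
print('tip inner',tri(T(182,247),Q(619,218)))
for p in[T(182,242),T(258,234)]: print(at('top',p,.04),at('top',p,.05),at('top',p,.06))
for p in [(613,227),(548,196)]: print('s',at('scene',Q(*p),.04),at('scene',Q(*p),.05))
E
```

```text
outer corner (array([0.5682, 0.1911, 0.0422]), np.float64(0.0032319237126438977))
tip outer (array([0.5651, 0.2607, 0.0433]), np.float64(0.0003733380941554755))
tip inner (array([0.5541, 0.2607, 0.0442]), np.float64(0.001609487160027914))
[0.5599 0.2613 0.04  ] [0.558  0.2588 0.05  ] [0.5561 0.2563 0.06  ]
[0.5692 0.1901 0.04  ] [0.5673 0.1881 0.05  ] [0.5653 0.1862 0.06  ]
s [0.5633 0.2604 0.04  ] [0.569  0.2609 0.05  ]
s [0.5662 0.1923 0.04  ] [0.5719 0.1937 0.05  ]
```

>>> carry_out(rows=[[1,0,0,0.5,0],[1,0,0,0.4,0],[1,0,0,0,0],[1,0.1,-0.7,0,0],[1,0,-0.7,0,0],[1,0,-0.7,0,0],[1,0,0,0,0]])

```text
time: 12.07
ee_pos: [0.4635, 0.1886, 0.0392]
eef_rot: [0.717, -0.697, 0.014, -0.002]
ft_force: [0.3, -1.0, -0.4]
width: 0.0212
```

```bash
python3 go.py .55 .199 .031 -87.7
```

```text
t 12.07 pos [0.464 0.189 0.039] yaw -88.35 tilt [ 0.022 -0.016 -1.   ] w 0.02124564964876342 F [ 0.259 -1.049 -0.365] j7 -2.24438587379874
turn -0.13 shift before turn [-0.269 -2.885  0.332] after turn [-0.236 -2.888  0.333]
```

>>> carry_out(rows=[[1,0,-0.6,0.15,0],[1,-0.1,-0.6,0.15,0],[1,0,-0.6,0.1,0],[1,0,-0.6,0.1,0],[1,0,-0.5,0.1,-0.1],[1,0,0,0,0]])

```text
time: 12.57
ee_pos: [0.5534, 0.1933, 0.0251]
eef_rot: [0.72, -0.694, 0.013, -0.0]
ft_force: [-0.6, 0.5, -0.0]
width: 0.0217
```

```bash
python3 go.py .55 .199 .030 -87.7 .55 .258 .030 -87.7
```

```text
t 12.57 pos [0.553 0.193 0.025] yaw -87.9 tilt [ 0.019 -0.017 -1.   ] w 0.0216991274472237 F [-0.587  0.496 -0.016] j7 -2.2105891412406096
turn -0.04 shift before turn [-0.19   0.103 -0.17 ] after turn [-0.19   0.102 -0.17 ]
turn -0.04 shift before turn [-2.155  0.03  -0.203] after turn [-2.155  0.023 -0.203]
```

>>> carry_out(rows=[[1,0,0,-0.1,0],[1,-0.6,0,-0.05,0],[1,-0.6,0,0,0],[1,-0.6,0,0,0],[1,-0.35,0,0,0],[1,0,0,0,0]])

```text
time: 13.07
ee_pos: [0.5506, 0.2575, 0.0304]
eef_rot: [0.719, -0.695, 0.012, 0.0]
ft_force: [-0.5, 0.5, -1.0]
width: 0.0222
```

```bash
python3 go.py .375 .25 .026 -87.7; python3 - <<'E'
from h import *
s=camera('scene')
crop('scene',s,325,200,190,230,2.6,'pics/c3.png')
E
```

```text
t 13.07 pos [0.551 0.258 0.03 ] yaw -88.13 tilt [ 0.017 -0.018 -1.   ] w 0.022162131763430407 F [-0.518  0.536 -0.959] j7 -2.3177679798898465
turn -0.09 shift before turn [0.057 5.86  0.05 ] after turn [0.013 5.861 0.049]
```

View pics/c3.png

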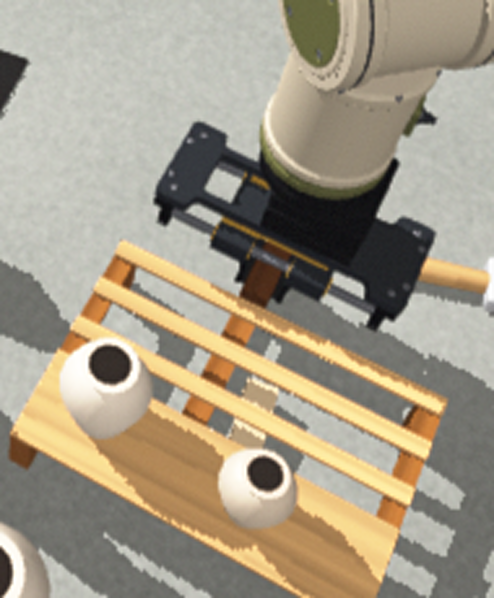

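>>> carry_out(rows=[[1,0.3,0,0,-0.8],[1,0.3,0,0,-0.8],[1,0.3,0,0.05,-0.8],[1,0,0,0,0]])

```text
time: 13.45
ee_pos: [0.5533, 0.2247, 0.0295]
eef_rot: [0.79, -0.613, 0.013, 0.003]
ft_force: [0.6, -0.7, -1.5]
width: 0.0216
```

```bash
python3 go.py .385 .19 .027 -75; python3 - <<'E'
from h import *
for p in[(193,270),(196,270)]:print('brush tip',at('top',p,.01))
E
```

```text
t 13.45 pos [0.553 0.225 0.029] yaw -75.68 tilt [ 0.017 -0.022 -1.   ] w 0.02159508237018252 F [ 0.645 -0.659 -1.522] j7 -2.068148225486647
turn -0.14 shift before turn [-0.269  5.723  0.013] after turn [-0.338  5.719  0.011]
brush tip [0.481  0.3199 0.01  ]
brush tip [0.4812 0.3117 0.01  ]
```

Pull in two stages, slowly.

>>> carry_out(rows=[[1,0,0.3,0.02,0],[1,0,0.4,0.02,0],[1,0,0.4,0.02,0],[1,0,0.4,0.02,0],[1,0,0.4,0,0],[1,0,0.4,0,0],[1,0,0.4,0,0],[1,0,0.4,0,0]])

```text
time: 14.12
ee_pos: [0.463, 0.1956, 0.027]
eef_rot: [0.78, -0.626, 0.015, 0.002]
ft_force: [0.5, -0.3, -1.3]
width: 0.0215
```

```bash
python3 go.py .385 .19 .027 -75; python3 - <<'E'
from h import *
c=camera('top');s=camera('scene')
print(pinpoint('prop_center','scene'),pinpoint('prop_center','top'))
for d in pinpoint('prop_center','scene'): print(at('scene',d['xy'],.012))
E
```

```text
t 14.12 pos [0.463 0.196 0.027] yaw -77.47 tilt [ 0.02  -0.023 -1.   ] w 0.02149955539403835 F [ 0.51  -0.257 -1.348] j7 -2.106068932550754
turn -0.49 shift before turn [-0.382  2.577 -0.05 ] after turn [-0.492  2.558 -0.053]
[{'xy': [420.8, 321.9], 'conf': 0.8}] [{'xy': [213.9, 232.8], 'conf': 0.64}]
[0.5824 0.2621 0.012 ]
```

Prop follows (0.582, 0.262). Continue.

>>> carry_out(rows=[[1,0,0.4,0.02,-0.1],[1,0,0.4,0.0,-0.1],[1,0,0.4,0.0,0],[1,0,0.4,0,0],[1,0,0.4,0,0],[1,0,0.4,0,0],[1,0,0.3,0,0],[1,0,0,0,0]])

```text
time: 15.03
ee_pos: [0.3856, 0.1781, 0.0258]
eef_rot: [0.785, -0.62, 0.015, -0.0]
ft_force: [-0.1, 0.1, -0.9]
width: 0.0221
```

```bash
python3 go.py .38 .1 .08 -77; python3 - <<'E'
from h import *
c=camera('top');s=camera('scene')
print(pinpoint('prop_center','scene'),pinpoint('prop_center','top'))
for d in pinpoint('prop_center','scene'): print(at('scene',d['xy'],.012))
E
```

```text
t 15.03 pos [0.386 0.178 0.026] yaw -76.6 tilt [ 0.024 -0.018 -1.   ] w 0.02207816188959727 F [-0.054  0.136 -0.918] j7 -2.073550474139282
turn 0.08 shift before turn [ 2.53   0.751 -1.762] after turn [ 2.535  0.734 -1.761]
[{'xy': [429.7, 292.9], 'conf': 0.58}] [{'xy': [219.1, 262.7], 'conf': 0.78}]
[0.5104 0.2496 0.012 ]
```

>>> carry_out(rows=[[1,0,-0.15,-0.3,0],[1,0,0,-0.5,0],[1,0,0,-0.5,0],[1,0,0,-0.4,0],[1,0.7,-0.1,0,0],[1,0.7,-0.1,0,0],[1,0.7,-0.1,0,0],[1,0.7,-0.1,0,0],[1,0.2,0,0.3,0],[1,0,0,0.4,0],[1,0,0,0.4,0],[1,0,0,0,0]])

```text
time: 16.28
ee_pos: [0.4338, 0.0976, 0.0545]
eef_rot: [0.786, -0.619, 0.016, -0.006]
ft_force: [-0.9, -1.4, -0.0]
width: 0.0218
```

```bash
python3 go.py .40 .09 .025 -77
```

```text
t 16.28 pos [0.434 0.098 0.054] yaw -76.45 tilt [ 0.032 -0.01  -0.999] w 0.021788507602596215 F [-0.861 -1.389 -0.   ] j7 -1.7957177640323594
turn 0.11 shift before turn [-0.034  1.182  0.948] after turn [-0.023  1.182  0.948]
```

>>> carry_out(rows=[[1,0,0.6,0,0],[1,0,0.5,0,0],[1,0,0,0.4,0],[1,0,0,0.4,0],[1,0,0,0,0]])

```text
time: 16.7
ee_pos: [0.3995, 0.0948, 0.0279]
eef_rot: [0.788, -0.616, 0.014, -0.006]
ft_force: [-1.9, -0.6, -1.0]
width: 0.0216
```

```bash
python3 go.py .40 .09 .024 -77
```

```text
t 16.7 pos [0.4   0.095 0.028] yaw -76.08 tilt [ 0.029 -0.007 -1.   ] w 0.021641641619616285 F [-1.895 -0.597 -0.985] j7 -1.8022687077722486
turn 0.18 shift before turn [0.158 0.027 0.13 ] after turn [0.158 0.024 0.13 ]
```

>>> carry_out(rows=[[1,0,0,0.1,0],[0.3,0,0,0,0],[0,0,0,0,0],[-0.2,0,0,0,0],[-0.2,0,0,0,0],[-0.2,0,0,0,0],[-0.2,0,0,-0.6,0],[-0.2,0,0,-0.8,0],[-0.2,0,0,-0.8,0],[-0.5,0,0,-0.8,0],[-0.5,0.8,0,0,0],[-0.5,0.8,0,0,0],[-0.5,0.8,0,0,0],[-0.5,0.8,0,0,0]])

```text
time: 17.87
ee_pos: [0.4222, 0.0084, 0.1245]
eef_rot: [0.792, -0.61, 0.014, -0.009]
ft_force: [0.5, 0.1, -0.2]
width: 0.065
```

```bash
cat > look.py <<'E'
from h import *
t=camera('top');s=camera('scene')
def near(c,q,P):
    u=px(c,P);ds=[d for d in silhouettes(q,c) if np.hypot(d['box'][0]-u[0],d['box'][1]-u[1])<25];return ds[0]['mask'].astype(np.float32) if ds else None
def run(name,q,parts,p0,z=.01):
    M={c:near(c,q,[p0[0],p0[1],z]) for c in('top','scene')}
    for k in(['top'],['scene'],['top','scene']):
        if all(M[c] is not None for c in k): r=fit(parts,{c:M[c] for c in k},p0);print(name,k,r[0],round(r[1],3))
        else: print(name,k,'none')
E
python3 - <<'E'
from look import *
run('prop','prop_center',PROP,[.51,.25,.2])
run('vase','vase_panel',VASE,[.58,-.105,.16],.03)
C=np.zeros((600,800,3),np.uint8)
C[:300,:800]=cv2.resize(t[170:320,150:550],None,fx=2,fy=2,interpolation=2)
C[300:600,:640]=cv2.resize(s[190:340,235:555],None,fx=2,fy=2,interpolation=2)
cv2.imwrite('pics/c4.png',C)
E
python3 go.py .51 .25 .1 -167
```

```text
prop ['top'] none
prop ['scene'] [0.504  0.2525 0.1962] 0.138
prop ['top', 'scene'] none
vase ['top'] [ 0.5822 -0.1048  0.1592] 0.058
vase ['scene'] none
vase ['top', 'scene'] none
t 18.17 pos [0.422 0.01  0.124] yaw -75.2 tilt [ 0.032 -0.003 -0.999] w 0.0651413008209161 F [ 0.058  0.853 -0.614] j7 -1.4408332850473424
turn 18.36 shift before turn [-6.988 -4.866  0.87 ] after turn [-4.677  7.149  0.531]
```

View pics/c4.png

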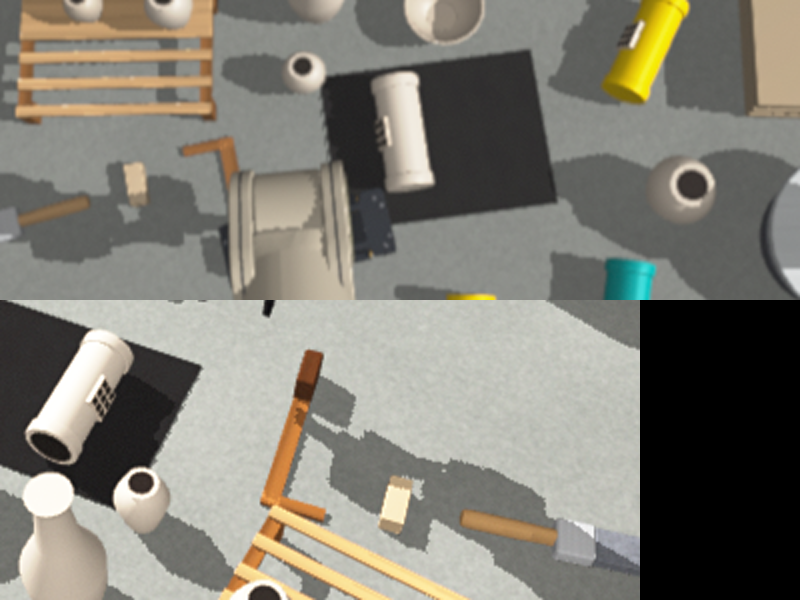

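>>> carry_out(rows=[[-0.5,0,0,0,-1],[-0.5,0,0,0,-1],[-0.5,0,0,0,-1],[-0.5,0,0,0,-1],[-0.5,0,0,0,-1],[-0.5,0,0,0,-1],[-0.5,0,0,0,-1],[-0.5,0,0,0,-1],[-0.5,0,0,0,-1],[-0.5,0,0,0,-1],[-0.5,0,0,0,-1],[-0.5,0,0,0,-1],[-0.5,0,0,0,-1],[-0.5,0,0,0,-1],[-0.5,0,0,0,-1],[-0.5,0,0,0,-1],[-0.5,0,0,0,-1],[-0.5,0,0,0,0]])

```text
time: 19.67
ee_pos: [0.4169, 0.0295, 0.123]
eef_rot: [0.99, 0.139, 0.014, 0.002]
ft_force: [0.4, 0.4, -0.4]
width: 0.0654
```

```bash
python3 go.py .572 -.04 .1 9.1
cat > panel.py <<'E'
from look import *
def dark(c,im,v,R=16):
    # dark slots: pixels near the expected panel that are inside the vase mask region and dark
    g=cv2.cvtColor(im,cv2.COLOR_BGR2GRAY).astype(np.float32)
    body=[np.array([[x,.026*np.cos(t),.035+.026*np.sin(t)] for x in(-.024,.024) for t in _a2])]
    m=draw(c,body,v)>.9
    thr=.72*np.percentile(g[m],75);w=np.clip((thr-g)/thr,0,None)*m
    yy,xx=np.mgrid[:480,:640];n=w.sum();return (w*xx).sum()/n,(w*yy).sum()/n,n,w
_a2=np.linspace(0,2*np.pi,24,endpoint=False)
def angle(c,uv,v):
    A=np.arange(-1.2,1.8,.01);P=np.array([px(c,place(np.array([[0,.0305*np.sin(a),.035+.0305*np.cos(a)]]),v)[0]) for a in A])
    d=np.hypot(*(P-uv).T);k=d.argmin();return A[k],d[k]
if __name__=='__main__':
    import sys
    v=np.array(list(map(float,sys.argv[1:4])))
    for c,im in(('top',t),('scene',s)):
        u=dark(c,im,v);print(c,u[:3],'angle,resid px',angle(c,np.array(u[:2]),v))
E
python3 panel.py .581 -.105 .159
```

```text
t 19.67 pos [0.417 0.029 0.123] yaw 15.99 tilt [ 0.029 -0.001 -1.   ] w 0.06541705476359652 F [ 0.425  0.368 -0.399] j7 0.10738231867859621
turn 1.38 shift before turn [4.311 3.643 0.916] after turn [4.718 3.097 0.922]
top (np.float64(342.64718018134147), np.float64(237.94659801417518), np.float32(13.514962)) angle,resid px (np.float64(0.9100000000000021), np.float64(2.621826884076215))
scene (np.float64(284.6609126190178), np.float64(238.2091766525266), np.float32(40.373295)) angle,resid px (np.float64(1.0900000000000019), np.float64(0.4450755455611947))
```

>>> carry_out(rows=[[-0.5,0,0,0,0.7],[-0.5,0,0,0,0.7],[-0.5,0.9,0.5,0.15,0],[-0.5,0.9,0.5,0.15,0],[-0.5,0.9,0.5,0.15,0],[-0.5,0.9,0.5,0.15,0],[-0.5,0.9,0.5,0.15,0],[-0.5,0,0.2,0,0],[-0.5,0,0,0,0]])

```text
time: 20.52
ee_pos: [0.5677, -0.0329, 0.1028]
eef_rot: [0.998, 0.059, 0.014, 0.002]
ft_force: [-0.7, -0.5, -0.2]
width: 0.0651
```

```bash
python3 go.py .572 -.045 .028 9.1
```

```text
t 20.52 pos [ 0.568 -0.033  0.103] yaw 6.76 tilt [ 0.029 -0.003 -1.   ] w 0.06506330596535062 F [-0.688 -0.502 -0.213] j7 -0.04367366705292001
turn -0.47 shift before turn [0.025 0.401 2.498] after turn [0.008 0.405 2.498]
```

>>> carry_out(rows=[[-0.5,0,0,0.6,-0.4],[-0.5,0,0.1,0.6,0],[-0.5,0,0.1,0.6,0],[-0.5,0,0,0.4,0],[-0.5,0,0,0.2,0],[-0.5,0,0,0,0]])

```text
time: 21.02
ee_pos: [0.5694, -0.0355, 0.0295]
eef_rot: [0.997, 0.073, 0.015, 0.002]
ft_force: [-0.4, -0.3, -0.2]
width: 0.0654
```

```bash
python3 go.py .575 -.066 .030 9.1
```

```text
t 21.02 pos [ 0.569 -0.036  0.029] yaw 8.33 tilt [ 0.03  -0.001 -1.   ] w 0.06536953612955272 F [-0.381 -0.313 -0.241] j7 -0.054951566489603317
turn -0.15 shift before turn [ 0.039  1.033 -0.011] after turn [ 0.025  1.033 -0.012]
```

>>> carry_out(rows=[[-0.5,0,0.2,0,-0.15],[-0.5,0,0.2,0,0],[-0.5,0,0.2,0,0],[-0.5,0,0.15,0,0],[-0.5,0,0.1,0,0],[-0.5,0,0.1,0,0],[-0.5,0,0.1,0,0],[-0.5,0,0.1,0,0],[-0.5,0,0.1,0,0],[-0.5,0,0.1,0,0],[-0.5,0,0.1,0,0],[-0.5,0,0.1,0,0],[-0.5,0,0.08,0,0],[-0.5,0,0.06,0,0],[-0.5,0,0.04,0,0],[-0.5,0,0,0,0]])

```text
time: 22.35
ee_pos: [0.5802, -0.0922, 0.0342]
eef_rot: [0.997, 0.079, 0.018, 0.003]
ft_force: [-0.7, 0.6, -0.3]
width: 0.0653
```

```bash
python3 go.py .579 -.091 .030 9.1; python3 - <<'E'
from look import *
run('vase','vase_panel',VASE,[.583,-.125,.16],.03)
E
```

```text
t 22.35 pos [ 0.58  -0.092  0.034] yaw 9.07 tilt [ 0.036 -0.002 -0.999] w 0.06531862767135259 F [-0.661  0.565 -0.297] j7 0.06361672449988327
turn -0.01 shift before turn [-0.038 -0.046  0.138] after turn [-0.038 -0.046  0.138]
vase ['top'] none
vase ['scene'] [ 0.586  -0.136   0.2081] 0.721
vase ['top', 'scene'] none
```

>>> carry_out(rows=[[-0.5,0,-0.3,0,0],[-0.5,0,-0.5,-0.3,0],[-0.5,0,-0.8,-0.8,0],[-0.5,0,-1,-0.8,0],[-0.5,-0.6,-1,-0.8,0],[-0.5,-0.6,-1,-0.3,0],[-0.5,-0.6,-1,0,0],[-0.5,-0.5,-1,0,0],[-0.5,0,0,0,0]])

```text
time: 23.3
ee_pos: [0.4712, 0.1102, 0.1269]
eef_rot: [0.996, 0.082, 0.019, 0.002]
ft_force: [0.2, 0.4, 1.7]
width: 0.0651
```

```bash
python3 go.py .579 -.085 .1 9.1; cat > vl.py <<'E'
from look import *
import sys
from panel import dark,angle
p0=list(map(float,sys.argv[1:4]))
run('vase','vase_panel',VASE,p0,.03)
C=np.zeros((600,800,3),np.uint8)
u=px('top',[*p0[:2],.035]).astype(int);w=px('scene',[*p0[:2],.035]).astype(int)
C[:,:400]=cv2.resize(t[u[1]-45:u[1]+45,u[0]-30:u[0]+30],(400,600),interpolation=2)
C[:,400:]=cv2.resize(s[w[1]-45:w[1]+45,w[0]-30:w[0]+30],(400,600),interpolation=2)
cv2.imwrite(sys.argv[4],C);print('crop origins',u-[30,45],w-[30,45],'scale 6.667')
cv2.imwrite('t.png',t);cv2.imwrite('s.png',s)
E
python3 vl.py .586 -.138 .16 pics/c5.png
```

```text
t 23.3 pos [0.471 0.11  0.127] yaw 9.37 tilt [ 0.039 -0.001 -0.999] w 0.06513745918671963 F [0.244 0.406 1.719] j7 -0.24989761881934877
turn 0.05 shift before turn [2.45  6.997 1.039] after turn [2.482 6.985 1.04 ]
vase ['top'] [ 0.5869 -0.1339  0.1617] 0.048
vase ['scene'] [ 0.5845 -0.1333  0.1617] 0.042
vase ['top', 'scene'] [ 0.5856 -0.1338  0.1674] 0.102
crop origins [332 189] [231 188] scale 6.667
```

View pics/c5.png

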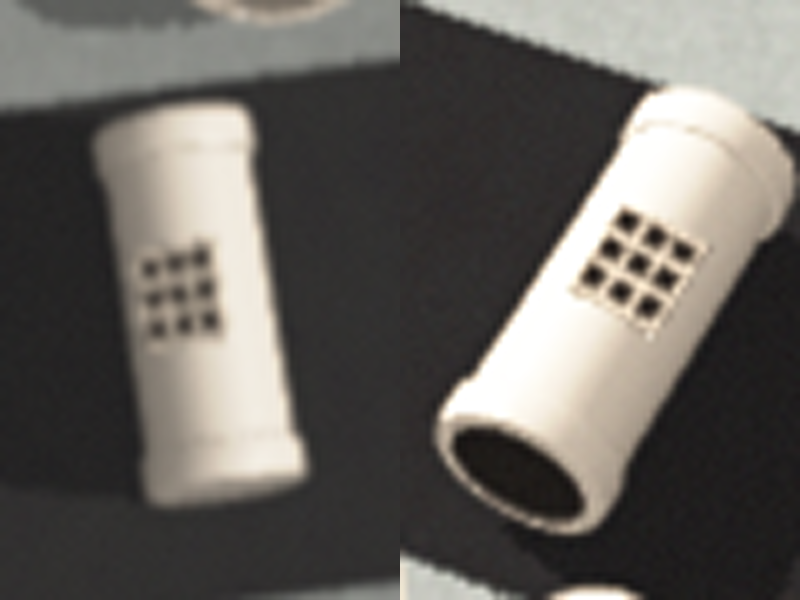

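```bash
python3 - <<'E'
from h import *
import h
from scipy.optimize import minimize
A=np.arange(-.6,1.5,.01)
def ang(c,uv,v):
    P=np.array([px(c,place(np.array([[0,.0305*np.sin(a),.035+.0305*np.cos(a)]]),v)[0]) for a in A])
    d=np.hypot(*(P-uv).T);k=d.argmin();return A[k],d[k]
for c,p,vs in(('top',(358.8,232.2),([.5869,-.1339,.162],[.5856,-.1338,.163])),('scene',(266.4,227.2),([.5845,-.1333,.162],[.5856,-.1338,.163]))):
    for v in vs:print(c,v,ang(c,np.array(p),v))
E
```

```text
top [0.5869, -0.1339, 0.162] (np.float64(0.2800000000000008), np.float64(0.2418043527886447))
top [0.5856, -0.1338, 0.163] (np.float64(0.2700000000000008), np.float64(0.22953659683355868))
scene [0.5845, -0.1333, 0.162] (np.float64(0.32000000000000084), np.float64(0.08198236074052481))
scene [0.5856, -0.1338, 0.163] (np.float64(0.35000000000000087), np.float64(0.48460477894325027))
```

```bash
python3 go.py .573 -.05 .1 9.3
```

```text
t 23.5 pos [0.475 0.103 0.126] yaw 8.86 tilt [ 0.038 -0.002 -0.999] w 0.06529676554747588 F [ 0.149 -0.514  0.428] j7 -0.2449451987668998
turn -0.09 shift before turn [2.399 5.528 1.005] after turn [2.356 5.547 1.003]
```

>>> carry_out(rows=[[-0.5,0.4,0.9,0,-0.1],[-0.5,0.4,0.9,0,0],[-0.5,0.4,0.9,0.1,0],[-0.5,0.4,0.9,0.2,0],[-0.5,0.4,0.8,0.3,0],[-0.5,0.3,0.6,0.3,0],[-0.5,0,0,0.4,0],[-0.5,0,0,0,0]])

```text
time: 24.17
ee_pos: [0.575, -0.051, 0.0875]
eef_rot: [0.997, 0.075, 0.018, 0.004]
ft_force: [-1.1, 0.3, -0.8]
width: 0.0651
```

```bash
python3 go.py .575 -.0646 .032 9.3
```

```text
t 24.17 pos [ 0.575 -0.051  0.088] yaw 8.59 tilt [ 0.036 -0.005 -0.999] w 0.06506891662605373 F [-1.066  0.318 -0.832] j7 0.008873746749315325
turn -0.14 shift before turn [-0.133  0.429  1.851] after turn [-0.138  0.428  1.851]
```

>>> carry_out(rows=[[-0.5,-0.1,0,0.6,-0.15],[-0.5,0,0,0.6,0],[-0.5,0,0,0.5,0],[-0.5,0,0,0.2,0],[-0.5,0,0.2,0,0],[-0.5,0,0.2,0,0],[-0.5,0,0.1,0,0],[-0.5,0,0,0,0]])

```text
time: 24.83
ee_pos: [0.5767, -0.0696, 0.0305]
eef_rot: [0.997, 0.079, 0.017, 0.004]
ft_force: [-1.1, -0.5, 0.1]
width: 0.0654
```

```bash
python3 go.py .581 -.1021 .032 9.3
```

```text
t 24.83 pos [ 0.577 -0.07   0.03 ] yaw 9.09 tilt [ 0.035 -0.005 -0.999] w 0.06542614454774658 F [-1.084 -0.517  0.078] j7 0.01901397410867313
turn -0.04 shift before turn [-0.029  1.092 -0.04 ] after turn [-0.033  1.092 -0.041]
```

>>> carry_out(rows=[[-0.5,0,0.1,0,0],[-0.5,0,0.15,0,0],[-0.5,0,0.15,0,0],[-0.5,0,0.1,0,0],[-0.5,0,0.1,0,0],[-0.5,0,0.1,0,0],[-0.5,0,0.1,0,0],[-0.5,0,0.08,0,0],[-0.5,0,0.06,0,0],[-0.5,0,0.04,0,0],[-0.5,0,0,0,0]])

```text
time: 25.75
ee_pos: [0.5834, -0.1026, 0.0337]
eef_rot: [0.997, 0.079, 0.019, 0.005]
ft_force: [-0.5, -0.4, 0.3]
width: 0.0653
```

```bash
python3 go.py .581 -.1021 .032 9.3
```

```text
t 25.75 pos [ 0.583 -0.103  0.034] yaw 9.04 tilt [ 0.039 -0.006 -0.999] w 0.0653066389717369 F [-0.545 -0.366  0.259] j7 0.07879158926426152
turn -0.05 shift before turn [-0.079 -0.029  0.053] after turn [-0.079 -0.03   0.053]
```

>>> carry_out(rows=[[-0.5,0,-0.3,0,0],[-0.5,0,-0.5,-0.3,0],[-0.5,0,-0.8,-0.8,0],[-0.5,0,-1,-0.8,0],[-0.5,-0.3,-1,-0.8,0],[-0.5,-0.3,-1,-0.3,0],[-0.5,-0.3,-1,0,0],[-0.5,-0.3,-1,0,0],[-0.5,-0.3,-1,0,0],[-0.5,-0.2,-1,0,0],[-0.5,0,-1,0,0],[-0.5,0,-1,0,0],[-0.5,0,-0.7,0,0],[-0.5,0,0,0,0]])

```text
time: 26.92
ee_pos: [0.4598, 0.258, 0.1299]
eef_rot: [0.996, 0.085, 0.023, 0.004]
ft_force: [-1.7, 1.1, 0.4]
width: 0.0655
```

```bash
python3 go.py .504 .2525 .1 11.2;python3 vl.py .587 -.143 .16 pics/c6.png
```

```text
t 26.92 pos [0.46  0.258 0.13 ] yaw 9.81 tilt [ 0.047 -0.004 -0.999] w 0.0655053443305773 F [-1.746  1.144  0.385] j7 -0.5996697884403639
turn -0.28 shift before turn [1.374 0.419 1.067] after turn [1.363 0.453 1.067]
vase ['top'] [ 0.5884 -0.1459  0.1546] 0.041
vase ['scene'] [ 0.5876 -0.1462  0.1535] 0.044
vase ['top', 'scene'] [ 0.5881 -0.1461  0.1496] 0.087
crop origins [334 188] [229 187] scale 6.667
```

View pics/c6.png

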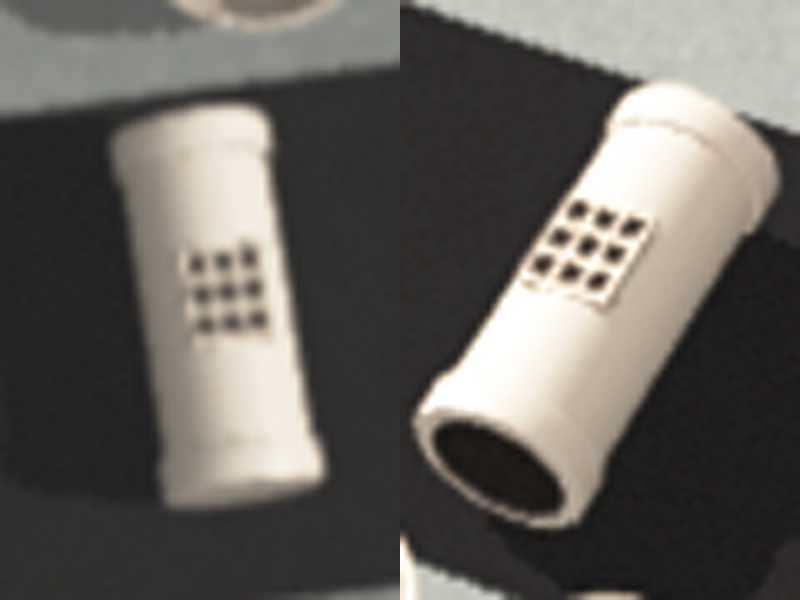

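```bash
cat > ang.py <<'E'
from h import *
import sys
A=np.arange(-.8,1.5,.01)
def ang(c,uv,v):
    P=np.array([px(c,place(np.array([[0,.0305*np.sin(a),.035+.0305*np.cos(a)]]),v)[0]) for a in A])
    d=np.hypot(*(P-np.array(uv)).T);k=d.argmin();return A[k].round(2),d[k].round(2)
if __name__=='__main__':
    a=list(map(float,sys.argv[1:]))
    print('top',ang('top',a[:2],a[4:7]),'scene',ang('scene',a[2:4],a[7:10] if len(a)>7 else a[4:7]))
E
python3 ang.py 367.95 231.1 257.25 223.05 .588 -.146 .154;python3 ang.py 367.95 231.1 257.25 223.05 .5884 -.1459 .154 .5876 -.1462 .154
```

```text
top (np.float64(-0.12), np.float64(0.13)) scene (np.float64(-0.01), np.float64(1.12))
top (np.float64(-0.12), np.float64(0.28)) scene (np.float64(-0.01), np.float64(0.96))
```

```bash
cat > slots.py <<'E'
from h import *
import sys
from scipy import ndimage as nd
from scipy.optimize import least_squares
# fit panel angle/along-axis shift by matching projected 3x3 slot lattice to the dark blob centroids, using vase pose of each view
def run(c,f,v,a0,pitch0=.011):
    g=cv2.cvtColor(cv2.imread(f),cv2.COLOR_BGR2GRAY).astype(np.float32)
    u=px(c,place(np.array([[0,.0305*np.sin(a0),.035+.0305*np.cos(a0)]]),v)[0]);x0,y0=(u-14).astype(int)
    k=8;G=cv2.resize(g[y0:y0+28,x0:x0+28],None,fx=k,fy=k,interpolation=cv2.INTER_CUBIC)
    loc=cv2.GaussianBlur(G,(0,0),22)-G;best=[]
    L,n=nd.label(loc>.35*loc.max());ar=nd.sum(L>0,L,range(1,n+1));cm=nd.center_of_mass(np.clip(loc,0,None),L,range(1,n+1))
    P=np.array([((x+.5)/k-.5+x0,(y+.5)/k-.5+y0) for (y,x),a in zip(cm,ar) if 40<a<600])
    def lat(q):
        o=[]
        for i in(-1,0,1):
            for j in(-1,0,1):
                d=j*q[3];o.append(px(c,place(np.array([[q[1]+i*q[2],.0305*np.sin(q[0])+d*np.cos(q[0]),.035+.0305*np.cos(q[0])-d*np.sin(q[0])]]),v)[0]))
        return np.array(o)
    def res(q):
        Q=lat(q);return np.array([np.hypot(*(P-z).T).min() for z in Q])
    r=least_squares(res,[a0,0,pitch0,pitch0*.85],loss='soft_l1');print(c,'blobs',len(P),'angle',r.x[0].round(3),'along',r.x[1].round(4),'pitch',r.x[2:].round(4),'res',np.sqrt((r.fun**2).mean()).round(2))
if __name__=='__main__':
    a=list(map(float,sys.argv[1:8]))
    for d in(-.1,0,.1):
        run('top','t.png',a[:3],a[6]+d);run('scene','s.png',a[3:6],a[6]+d)
E
python3 slots.py .5884 -.1459 .155 .5876 -.1462 .154 -.06
```

```text
top blobs 9 angle -0.124 along -0.0011 pitch [0.0128 0.0105] res 0.38
scene blobs 10 angle -0.101 along -0.0017 pitch [0.0126 0.0105] res 0.64
top blobs 9 angle -0.078 along -0.0012 pitch [0.0128 0.0104] res 0.18
scene blobs 10 angle -0.049 along -0.0013 pitch [0.0126 0.0102] res 0.07
top blobs 10 angle -0.031 along -0.0014 pitch [0.0128 0.0103] res 0.71
scene blobs 10 angle -0.01 along -0.001 pitch [0.0126 0.0101] res 0.48
```

>>> carry_out(rows=[[-0.85,0,0,0,-0.28],[-0.85,0.7,0.25,0.3,0],[-0.85,0.7,0.2,0.5,0],[-0.85,0,0,0.5,0],[-0.85,0,0,0,0]])

```text
time: 27.53
ee_pos: [0.5122, 0.2389, 0.0923]
eef_rot: [0.995, 0.093, 0.024, 0.008]
ft_force: [-1.3, 0.2, -0.2]
width: 0.0798
```

```bash
python3 go.py .504 .2525 .020 11.2; python3 - <<'E'
from look import *
run('prop','prop_center',PROP,[.504,.2525,.2])
E
```

```text
t 27.53 pos [0.512 0.239 0.092] yaw 10.68 tilt [ 0.05  -0.011 -0.999] w 0.07983018210409293 F [-1.284  0.189 -0.207] j7 -0.5629688496063228
turn -0.1 shift before turn [-0.298 -0.543  2.388] after turn [-0.294 -0.544  2.388]
prop ['top'] none
prop ['scene'] none
prop ['top', 'scene'] none
```

>>> carry_out(rows=[[-0.85,-0.3,-0.5,0.4,-0.1],[-0.85,0,-0.05,0.6,0],[-0.85,0,0,0.6,0],[-0.85,0,0,0.4,0],[-0.85,0,0,0.2,0],[-0.85,0,0,0,0]])

```text
time: 28.23
ee_pos: [0.5058, 0.2577, 0.0338]
eef_rot: [0.995, 0.099, 0.032, 0.006]
ft_force: [-0.7, 0.1, -0.4]
width: 0.0807
```

```bash
python3 go.py .504 .2525 .020 11.2
```

```text
t 28.23 pos [0.506 0.258 0.034] yaw 11.42 tilt [ 0.064 -0.006 -0.998] w 0.08071166031578161 F [-0.701  0.066 -0.356] j7 -0.645976666991345
turn 0.04 shift before turn [-0.12   0.15   0.457] after turn [-0.12   0.151  0.457]
```

>>> carry_out(rows=[[-0.85,-0.12,0.15,0.3,0],[-0.85,0,0,0.15,0],[-0.85,0,0,0,0],[0.2,0,0,0,0],[0.2,0,0,0,0],[0.2,0,0,0,0],[0.2,0,0,0,0],[0.2,0,0,0,0],[0.2,0,0,0,0]], force=15)

```text
time: 28.98
ee_pos: [0.5058, 0.2523, 0.0225]
eef_rot: [0.995, 0.099, 0.034, 0.006]
ft_force: [0.2, 0.2, 0.1]
width: 0.0568
```

```bash
python3 go.py .504 .2525 .020 11.2;  python3 - <<'E'
from h import *
t=camera('top');s=camera('scene');u=px('scene',[.5,.25,.02]).astype(int)
crop('scene',s,u[0]-45,u[1]-45,90,90,6,'pics/c7.png')
E
```

```text
t 28.98 pos [0.506 0.252 0.023] yaw 11.36 tilt [ 0.069 -0.004 -0.998] w 0.056767638965354444 F [0.244 0.193 0.065] j7 -0.6500993078985037
turn 0.03 shift before turn [-0.062 -0.02   0.08 ] after turn [-0.062 -0.019  0.08 ]
```

View pics/c7.png

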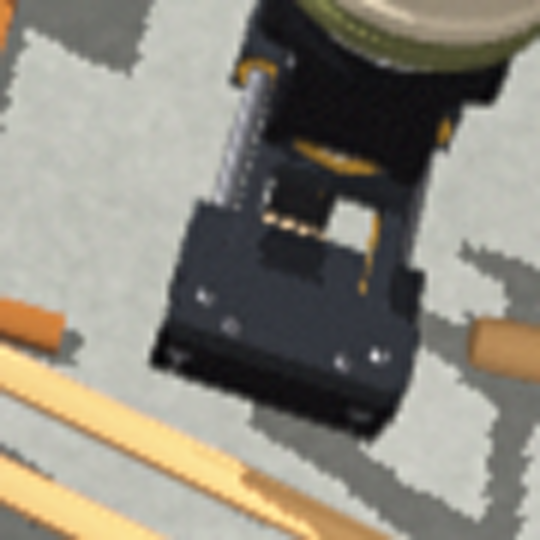

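>>> carry_out(rows=[[0.2,0,0,0,0],[0.2,0,0,-0.3,0],[0.2,0,0,-0.6,0],[0.2,0,0,-0.8,0],[0.2,0,0,-0.8,0],[0.2,0,0,-0.6,0],[0.2,0.2,0.7,0,0],[0.2,0.2,0.9,0,0],[0.2,0.2,0.9,0,0],[0.2,0.2,0.9,0,0],[0.2,0.2,0.9,0,0],[0.2,0.2,0.9,0,0],[0.2,0,0,0,0]])

```text
time: 30.17
ee_pos: [0.5662, 0.105, 0.1331]
eef_rot: [0.994, 0.104, 0.036, 0.005]
ft_force: [0.6, -1.2, -0.4]
width: 0.0562
```

```bash
python3 go.py .578 -.08 .08 8.8
```

```text
t 30.17 pos [0.566 0.105 0.133] yaw 11.92 tilt [ 0.072 -0.002 -0.997] w 0.05622481978744178 F [ 0.627 -1.175 -0.406] j7 -0.22638364239680064
turn 0.62 shift before turn [-1.011  6.084  1.805] after turn [-0.678  6.123  1.829]
```

>>> carry_out(rows=[[0.2,0,0,0,0.6],[0.2,-0.1,0.9,0,0],[0.2,-0.1,0.9,0,0],[0.2,-0.1,0.9,0,0],[0.2,-0.1,0.9,0,0],[0.2,-0.1,0.9,0,0],[0.2,-0.1,0.6,0.4,0],[0.2,0,0.3,0.4,0],[0.2,0,0,0.4,0],[0.2,0,0,0,0]])

```text
time: 31.0
ee_pos: [0.5767, -0.0632, 0.1025]
eef_rot: [0.996, 0.076, 0.039, 0.003]
ft_force: [-0.9, -0.0, -0.6]
width: 0.0564
```

```bash
python3 go.py .580 -.093 .027 8.8;  python3 - <<'E'
from look import *
run('prop','prop_center',PROP+[],[.578,-.08,.15],.09)
print([(d['conf'],d['xy']) for c in('top','scene') for d in pinpoint('prop_center',c)])
st=read_state();print(px('top',st['ee_pos']),px('scene',st['ee_pos']))
E
```

```text
t 31.0 pos [ 0.577 -0.063  0.102] yaw 8.77 tilt [ 0.078  0.    -0.997] w 0.05641308030580195 F [-0.902 -0.045 -0.628] j7 0.04467152453123553
turn -0.01 shift before turn [-0.237  0.97   2.516] after turn [-0.238  0.97   2.516]
prop ['top'] none
prop ['scene'] none
prop ['top', 'scene'] none
[(0.28, [307.1, 171.1]), (0.46, [288.8, 227.7])]
[335.0239 230.7845] [289.0011 226.1417]
```

>>> carry_out(rows=[[0.2,-0.1,0.3,0.5,0],[0.2,-0.1,0.3,0.5,0],[0.2,0,0,0.5,0],[0.2,0,0,0.4,0],[0.2,0,0,0.2,0],[0.2,0,0,0,0]])

```text
time: 31.8
ee_pos: [0.5837, -0.0776, 0.044]
eef_rot: [0.996, 0.08, 0.044, 0.004]
ft_force: [0.0, 0.3, -1.1]
width: 0.0564
```

```bash
python3 go.py .5816 -.1046 .0265 8.8;  python3 - <<'E'
from look import *
run('prop','prop_center',PROP,[.578,-.09,.15],.02)
print([(d['conf'],d['xy']) for c in('top','scene') for d in pinpoint('prop_center',c)])
st=read_state();print(px('top',st['ee_pos']),px('scene',st['ee_pos']))
crop('scene',s,230,185,90,75,8.8,'pics/c8.png')
E
```

```text
t 31.8 pos [ 0.584 -0.078  0.044] yaw 9.24 tilt [ 0.089 -0.    -0.996] w 0.05642142736522884 F [ 0.047  0.277 -1.09 ] j7 0.04189910475123255
turn 0.09 shift before turn [-0.262  0.868  0.575] after turn [-0.256  0.87   0.576]
prop ['top'] none
prop ['scene'] [ 0.5701 -0.0874  0.6997] 0.905
prop ['top', 'scene'] none
[(0.59, [282.0, 244.0])]
[340.5784 233.3106] [283.1134 241.225 ]
```

View pics/c8.png

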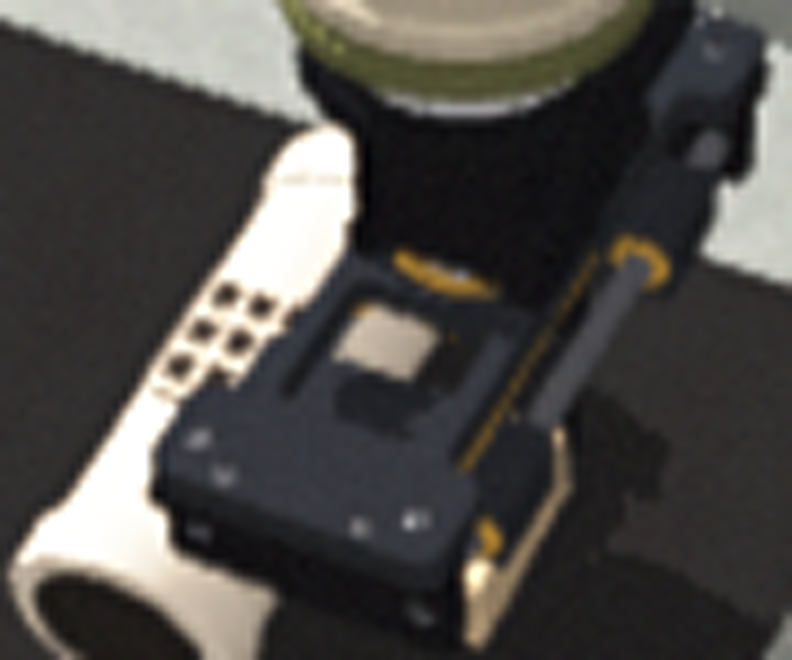

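>>> carry_out(rows=[[0.2,-0.15,0.2,0.25,0],[0.2,-0.15,0.2,0.2,0],[0.2,0,0.15,0.1,0],[0.2,0,0.1,0,0],[0.2,0,0,0,0]])

```text
time: 32.52
ee_pos: [0.5801, -0.1021, 0.0281]
eef_rot: [0.996, 0.08, 0.046, 0.005]
ft_force: [-0.2, -0.7, -0.2]
width: 0.0564
```

```bash
python3 go.py .5816 -.1046 .0265 8.8
```

```text
t 32.52 pos [ 0.58  -0.102  0.028] yaw 9.18 tilt [ 0.093 -0.002 -0.996] w 0.05642978747814954 F [-0.177 -0.682 -0.244] j7 0.07784243842296001
turn 0.08 shift before turn [0.033 0.091 0.057] after turn [0.033 0.091 0.057]
```

>>> carry_out(rows=[[0.2,0,0.07,0.07,0.05],[0.2,0,0,0,0],[-0.4,0,0,0,0],[-0.6,0,0,0,0],[-0.75,0,0,0,0],[-0.75,0,0,0,0],[-0.75,0,0,0,0]])

```text
time: 33.1
ee_pos: [0.5815, -0.1041, 0.0265]
eef_rot: [0.996, 0.077, 0.047, 0.005]
ft_force: [0.5, 0.4, -0.0]
width: 0.0744
```

```bash
python3 go.py .5816 -.1046 .0265 8.8
```

```text
t 33.1 pos [ 0.581 -0.104  0.027] yaw 8.9 tilt [ 0.094 -0.002 -0.996] w 0.07439706463277504 F [ 0.536  0.416 -0.026] j7 0.07620036017387499
turn 0.02 shift before turn [0.001 0.017 0.002] after turn [0.001 0.017 0.002]
```

>>> carry_out(rows=[[-0.75,0,0,-0.3,0],[-0.75,0.03,0,-0.5,0],[-0.75,0,0,-0.8,0],[-0.75,0,0,-0.8,0],[-0.75,0,0,-0.8,0],[-0.75,0,-0.9,0,0],[-0.75,0,-1,0,0],[-0.75,0,-1,0,0],[-0.75,-0.3,-1,0,0],[-0.75,-0.3,-1,0,0],[-0.75,-0.3,-1,0,0],[-0.75,-0.3,-0.5,0,0],[-0.75,0,0,0,0]])

```text
time: 34.18
ee_pos: [0.5063, 0.0879, 0.1294]
eef_rot: [0.996, 0.076, 0.051, 0.006]
ft_force: [0.5, 0.3, -0.7]
width: 0.0764
```

```bash
cat > both.py <<'E'
import sys
from look import *
from slots import run as sl
v0=[.588,-.146,.154]; p0=[.5816,-.1046,.154,.003]
cv2.imwrite('t.png',t);cv2.imwrite('s.png',s)
run('vase','vase_panel',VASE,v0,.03)
def fit4(parts,masks,p0): return fit(parts,masks,p0)
PM=[B+[0,0,.003] for B in PROP]
run('prop','prop_center',PM,p0[:3],.015)
for a in(-.15,-.1,-.05,0,.05,.1):
    sl('top','t.png',v0,a);sl('scene','s.png',v0,a)
C=np.zeros((600,800,3),np.uint8)
u=px('top',[*v0[:2],.035]).astype(int);w=px('scene',[*v0[:2],.035]).astype(int)
C[:,:400]=cv2.resize(t[u[1]-45:u[1]+45,u[0]-40:u[0]+20],(400,600),interpolation=2)
C[:,400:]=cv2.resize(s[w[1]-30:w[1]+60,w[0]-20:w[0]+40],(400,600),interpolation=2)
cv2.imwrite('pics/'+sys.argv[1],C);print(u-[40,45],w-[20,30])
E
python3 both.py c9.png; python3 go.py .5816 -.1046 .1 8.8
```

```text
vase ['top'] [ 0.5888 -0.1452  0.1512] 0.054
vase ['scene'] [ 0.5862 -0.1462  0.16  ] 0.04
vase ['top', 'scene'] [ 0.5877 -0.1458  0.1614] 0.103
prop ['top'] [ 0.5842 -0.1037  0.1759] 0.136
prop ['scene'] [ 0.5809 -0.1036  0.1951] 0.073
prop ['top', 'scene'] [ 0.5826 -0.1034  0.1857] 0.24
top blobs 10 angle -0.118 along -0.0008 pitch [0.0128 0.0105] res 0.33
scene blobs 10 angle -0.099 along -0.0022 pitch [0.0126 0.0105] res 0.55
top blobs 10 angle -0.09 along -0.0008 pitch [0.0128 0.0104] res 0.09
scene blobs 10 angle -0.075 along -0.0019 pitch [0.0126 0.0104] res 0.27
top blobs 10 angle -0.072 along -0.0009 pitch [0.0128 0.0104] res 0.23
scene blobs 10 angle -0.053 along -0.0017 pitch [0.0126 0.0103] res 0.07
top blobs 10 angle -0.048 along -0.0008 pitch [0.0128 0.0103] res 0.49
scene blobs 10 angle -0.03 along -0.0016 pitch [0.0126 0.0102] res 0.29
top blobs 10 angle 0.045 along -0.0009 pitch [0.0127 0.0051] res 0.96
scene blobs 10 angle -0.009 along -0.0015 pitch [0.0126 0.0101] res 0.55
top blobs 9 angle 0.108 along -0.0008 pitch [0.0127 0.0051] res 0.98
scene blobs 11 angle 0.084 along -0.0019 pitch [0.0126 0.0049] res 1.07
[325 188] [238 202]
t 34.48 pos [0.509 0.083 0.129] yaw 8.37 tilt [ 0.103 -0.005 -0.995] w 0.07572284515889942 F [ 0.733  0.142 -0.73 ] j7 -0.23358110277403718
turn -0.09 shift before turn [1.383 6.51  1.233] after turn [1.334 6.521 1.228]
```

View pics/c9.png

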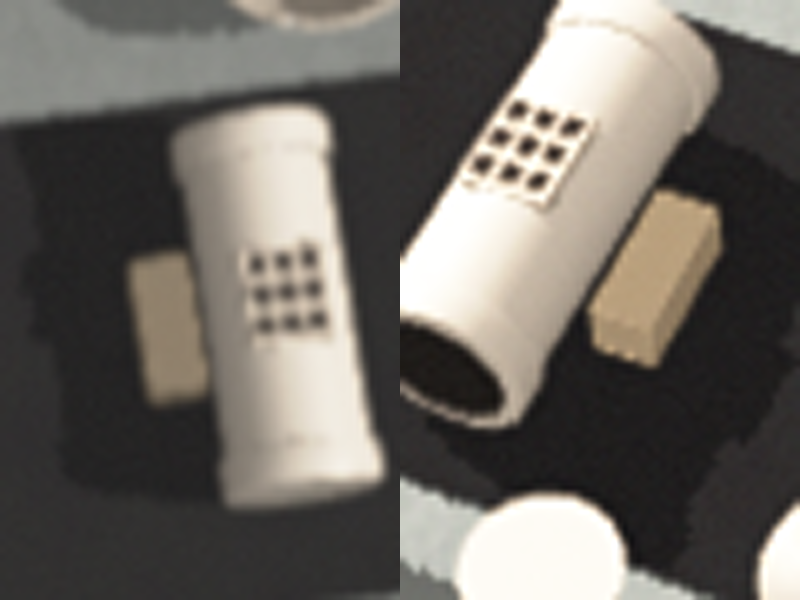

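```bash
python3 go.py .598 -.215 .125 9
```

```text
t 34.48 pos [0.509 0.083 0.129] yaw 8.37 tilt [ 0.103 -0.005 -0.995] w 0.07572284515889942 F [ 0.733  0.142 -0.73 ] j7 -0.23358110277403718
turn -0.13 shift before turn [ 1.472 10.245  0.477] after turn [ 1.36  10.261  0.466]
```

>>> carry_out(rows=[[-0.5,0.1,0.9,0,-0.13],[-0.5,0.1,0.9,0,0],[-0.5,0.1,0.9,0,0],[-0.5,0.1,0.9,0,0],[-0.5,0.1,0.9,0,0],[-0.5,0.1,0.9,0,0],[-0.5,0.1,0.9,0,0],[-0.5,0.1,0.9,0,0],[-0.5,0.1,0.9,0,0],[-0.5,0.1,0.9,0,0],[-0.5,0,0.8,0,0],[-0.5,0,0,0,0]])

```text
time: 35.48
ee_pos: [0.585, -0.2311, 0.1361]
eef_rot: [0.996, 0.07, 0.05, 0.007]
ft_force: [-0.7, -1.3, -0.1]
width: 0.0654
```

```bash
python3 go.py .598 -.215 .034 9
```

```text
t 35.48 pos [ 0.585 -0.231  0.136] yaw 8.16 tilt [ 0.1   -0.008 -0.995] w 0.06542198408649713 F [-0.729 -1.297 -0.108] j7 0.35101887825227723
turn -0.17 shift before turn [ 0.168 -0.546  3.424] after turn [ 0.174 -0.538  3.425]
```

>>> carry_out(rows=[[-0.5,0.1,0,0.6,-0.17],[-0.5,0,0,0.8,0],[-0.5,0,0,0.8,0],[-0.5,0,0,0.7,0],[-0.5,0,0,0.4,0],[-0.5,0,-0.1,0.1,0],[-0.5,0,0,0,0]])

```text
time: 36.07
ee_pos: [0.5968, -0.2392, 0.03]
eef_rot: [0.996, 0.071, 0.049, 0.009]
ft_force: [0.5, -0.8, 1.1]
width: 0.0653
```

```bash
python3 go.py .5937 -.184 .034 9 .5935 -.182 .034 9
```

```text
t 36.07 pos [ 0.597 -0.239  0.03 ] yaw 8.18 tilt [ 0.1   -0.011 -0.995] w 0.06527668931132952 F [ 0.527 -0.842  1.079] j7 0.3128163710336165
turn -0.16 shift before turn [ 0.171 -1.831 -0.164] after turn [ 0.198 -1.829 -0.162]
turn -0.16 shift before turn [ 0.174 -1.898 -0.166] after turn [ 0.201 -1.896 -0.163]
```

>>> carry_out(rows=[[-0.5,0.1,-0.3,-0.1,-0.17],[-0.5,0,-0.4,0,0],[-0.5,0,-0.4,0,0],[-0.5,0,-0.2,0,0],[-0.5,0,-0.1,0,0],[-0.5,0,0,0,0]])

```text
time: 36.57
ee_pos: [0.5951, -0.1916, 0.0377]
eef_rot: [0.995, 0.08, 0.052, 0.01]
ft_force: [0.4, -0.1, -1.0]
width: 0.0651
```

```bash
python3 go.py .5937 -.184 .034 9.1
```

```text
t 36.57 pos [ 0.595 -0.192  0.038] yaw 9.25 tilt [ 0.106 -0.013 -0.994] w 0.0651041710104933 F [ 0.427 -0.05  -1.046] j7 0.2498747730385925
turn 0.03 shift before turn [-0.017 -0.263  0.116] after turn [-0.018 -0.263  0.116]
```

>>> carry_out(rows=[[-0.5,0,-0.06,0.06,0],[-0.5,0,-0.06,0,0],[-0.5,0,-0.05,0,0],[-0.5,0,-0.04,0,0],[-0.5,0,-0.04,0,0],[-0.5,0,-0.03,0,0],[-0.5,0,-0.03,0,0],[-0.5,0,0,0,0]])

```text
time: 37.23
ee_pos: [0.5939, -0.1832, 0.0361]
eef_rot: [0.995, 0.079, 0.053, 0.011]
ft_force: [-0.6, 0.1, -0.6]
width: 0.0653
```

```bash
python3 go.py .5936 -.1818 .034 9.1; python3 - <<'E'
from look import *
cv2.imwrite('t.png',t);cv2.imwrite('s.png',s)
PM=[B+[0,0,.003] for B in PROP]
run('prop','prop_center',PM,[.5826,-.1035,.18],.015)
from slots import run as sl
for a in(-.1,-.05,0,.05):
    sl('top','t.png',[.588,-.1445,.155],a);sl('scene','s.png',[.588,-.1445,.155],a)
E
```

```text
t 37.23 pos [ 0.594 -0.183  0.036] yaw 9.16 tilt [ 0.107 -0.014 -0.994] w 0.06533671143766705 F [-0.552  0.075 -0.558] j7 0.23116112826146623
turn 0.01 shift before turn [-0.01  -0.049  0.068] after turn [-0.01  -0.049  0.068]
prop ['top'] [ 0.5829 -0.1041  0.1638] 0.122
prop ['scene'] [ 0.5817 -0.104   0.1821] 0.072
prop ['top', 'scene'] [ 0.5819 -0.1041  0.191 ] 0.209
top blobs 12 angle -0.075 along -0.0005 pitch [0.0109 0.0143] res 2.57
scene blobs 9 angle -0.1 along -0.002 pitch [0.0126 0.0056] res 1.09
top blobs 11 angle -0.032 along -0.0012 pitch [0.0122 0.0122] res 2.38
scene blobs 9 angle -0.001 along -0.0022 pitch [0.0126 0.0107] res 0.49
top blobs 11 angle 0.018 along 0.0039 pitch [0.0064 0.    ] res 1.17
scene blobs 9 angle 0.022 along -0.002 pitch [0.0126 0.0106] res 0.22
top blobs 8 angle 0.037 along -0.0012 pitch [0.0127 0.    ] res 0.16
scene blobs 9 angle 0.037 along -0.0019 pitch [0.0126 0.0105] res 0.13
```

>>> carry_out(rows=[[-0.5,0,0.2,0,0],[-0.5,0,0.5,0,0],[-0.5,0,0.6,-0.5,0],[-0.5,0,0.8,-0.8,0],[-0.5,0,0.9,-0.8,0],[-0.5,-0.3,0.9,-0.8,0],[-0.5,-0.5,0.9,-0.5,0],[-0.5,-0.5,0.9,0,0],[-0.5,0,0,0,0]])

```text
time: 38.18
ee_pos: [0.5704, -0.3658, 0.1425]
eef_rot: [0.995, 0.082, 0.052, 0.011]
ft_force: [-1.8, -1.5, -0.3]
width: 0.0653
```

```bash
cp both.py b2.py; sed -i 's/^v0=.*/v0=[.5877,-.143,.157]; p0=[.5823,-.104,.175]/; s/for a in(.*):$/for a in(-.1,-.05,0,.05,.1):/' b2.py; python3 b2.py c10.png; python3 go.py
```

```text
vase ['top'] [ 0.5886 -0.1437  0.1563] 0.052
vase ['scene'] [ 0.5841 -0.1442  0.1722] 0.069
vase ['top', 'scene'] [ 0.5875 -0.1438  0.1647] 0.133
prop ['top'] [ 0.5836 -0.1034  0.1628] 0.206
prop ['scene'] [ 0.5817 -0.1032  0.2064] 0.071
prop ['top', 'scene'] [ 0.5825 -0.1034  0.1907] 0.302
top blobs 10 angle -0.072 along -0.0009 pitch [0.0129 0.0109] res 0.29
scene blobs 11 angle -0.05 along -0.0021 pitch [0.0127 0.0107] res 0.5
top blobs 10 angle -0.049 along -0.001 pitch [0.0129 0.0109] res 0.11
scene blobs 11 angle -0.026 along -0.002 pitch [0.0127 0.0106] res 0.22
top blobs 9 angle -0.027 along -0.001 pitch [0.0129 0.0108] res 0.28
scene blobs 11 angle -0.008 along -0.0018 pitch [0.0127 0.0105] res 0.09
top blobs 10 angle -0.003 along -0.0011 pitch [0.0129 0.0108] res 0.54
scene blobs 11 angle 0.015 along -0.0017 pitch [0.0127 0.0105] res 0.32
top blobs 10 angle 0.093 along -0.0011 pitch [0.0128 0.0053] res 0.99
scene blobs 12 angle 0.036 along -0.0014 pitch [0.0127 0.0104] res 0.58
[324 188] [239 202]
t 38.48 pos [ 0.575 -0.355  0.141] yaw 10.09 tilt [ 0.105 -0.007 -0.994] w 0.06521677471892258 F [0.101 0.879 0.212] j7 0.5832968751556163
```

View pics/c10.png

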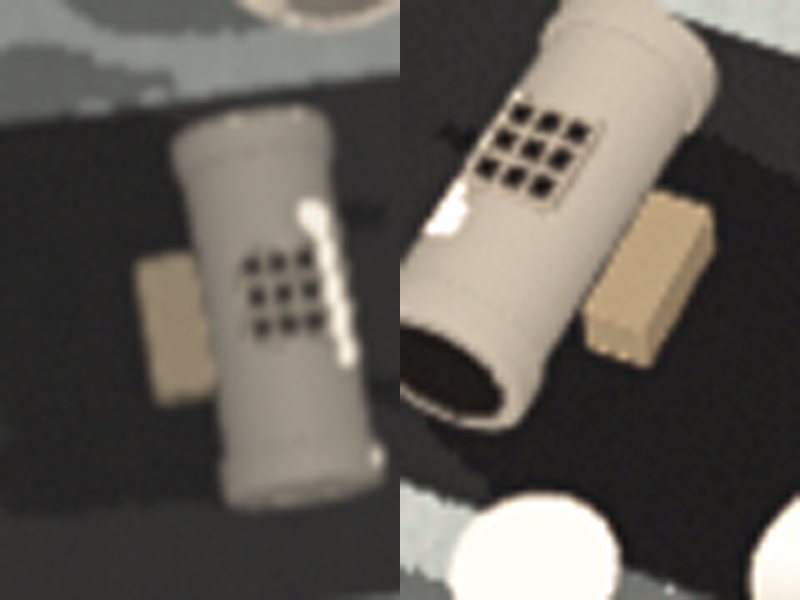

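```bash
python3 - <<'E'
from look import *
PM=[B+[0,0,.003] for B in PROP]
for c,v in(('top',[.5886,-.1437,.1563]),('scene',[.586,-.1442,.160])):
    mv=near(c,'vase_panel',[.5875,-.1438,.03]);m=near(c,'prop_center',[.5825,-.1034,.015])
    vfit,fv=fit(VASE,{c:np.maximum(mv,0)},v)
    hv=1-draw(c,VASE,vfit)
    for mm in (m,):
        def f(p):
            a=draw(c,PM,p)*hv;return 1-np.minimum(a,m*hv).sum()/np.maximum(a,m*hv).sum()
        p0=np.array([.5825,-.1034,.165]);r=minimize(f,p0,method='Nelder-Mead',options=dict(initial_simplex=np.array([p0]+[p0+d for d in np.diag([.005,.005,.1])]),maxfev=150))
        d=r.x[:2]-vfit[:2];Y=np.array([-np.sin(vfit[2]),np.cos(vfit[2])]);X=np.array([Y[1],-Y[0]])
        print(c,'vase',vfit,'prop',r.x,r.fun.round(3),'offset',d@Y,'along',d@X,'dyaw',r.x[2]-vfit[2])
E
```

```text
top vase [ 0.5891 -0.1438  0.1556] prop [ 0.582  -0.1047  0.1401] 0.148 offset 0.0397456972995513 along -0.0009088849653372914 dyaw -0.015557552770724709
scene vase [ 0.5858 -0.144   0.1556] prop [ 0.5815 -0.1046  0.2143] 0.06 offset 0.03953199118010943 along 0.001882939364382912 dyaw 0.058663290541494495
```

```bash
python3 -c "
from bench import *
print(close_job())"
```

```text
the job is handed in; nothing more can be done
None
```

The job is done and handed in at about 39 s of robot time. I dragged the prop out from under the rack with the hook and laid the hook flat on the table. I rolled the vase with open fingertips until the panel faced up and set the prop on the mat against the vase's rack side. The first roll overshot by about 0.07 rad, so I nudged the vase back about 2 mm against the prop.

Last checks from both cameras:
- **Panel:** it points up to within about 0.03 rad (top camera about -0.02, scene camera about +0.015).
- **Prop position:** its centre is 39.5–39.7 mm from the vase axis, where contact is expected at 39.9 mm. Along the vase it is within 2 mm of the middle.
- **Prop angle:** the two cameras disagree on the prop's angle to the vase (-0.016 and +0.059 rad). I expect it to be nearly parallel, but I could not confirm that.
- **Arm:** the gripper ended well clear of everything. Wrist force readings after each move stayed around 2 N or less.
- **Other things:** I did not measure the other pottery and the brush again at the end. The later pictures that included them showed nothing moved.
- **Tool tilt:** the tool gradually tilted to about 0.1 rad over the moves, with no visible effect on the result.

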